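# Shake wooden balls evenly over the matching three-bay tray

### The job

Take the shaker by its handle and shake its five wooden balls out evenly over the tray that matches the handle's colour, so that all five end up in that tray and none of its three bays is left empty. Then stand the empty shaker upright on the bench and let go; do not touch the balls with the gripper, and leave the other things on the bench where they are.

Things in the scene. Friction and masses are not known exactly. Their poses are not given: they have to be found in the camera images.
- shaker: Grey trough standing on the bench, 124 mm long (x), 70 wide (y), walls 60 high, red strap handle across its middle, 0.25 kg. Origin mid-underside, z up, +x to its one open end (mouth). Its ribbed floor, 60 mm wide, holds the balls in three rows of 2, 1 and 2: the front row rolls out when the mouth is tipped down slowly by about 15 to 20 degrees, the middle by 24 to 30, the back by 33 to 40.
- grip (a point): Centre of the shaker's red handle bar, 105 mm above the shaker's underside: a bar 24 mm thick (along the shaker's x), 82 mm wide (along its y), 34 mm high, gripped from above across its 24 mm thickness. Below it is free space down to the side walls (60 mm). Axes as the shaker's
- lip (a point): Middle of the lip at the shaker's mouth, over which the balls roll out: 58 mm ahead (+x) of the shaker's origin and 10 mm above its underside
- red_tray: Red tray fixed to the bench, 250 mm long (x) by 130 mm wide (y), 35 mm high, walls 4 mm, floor about 4 mm. Two crosswise dividers, as high as the walls, at x = -41 and +41 mm make three bays side by side along x, each 78 x 122 mm, centred at x = -82, 0 and +82 mm. Origin at the centre of its underside
- blue_tray: Blue tray fixed to the bench, of the same shape as the red one; not the one to fill. Origin at the centre of its underside
- ball1: Wooden ball 1 of five, 28 mm diameter, 10 g, at the start in the shaker's front row. Origin at its centre
- ball2: Wooden ball 2 of five, 28 mm diameter, 10 g, at the start in the shaker's front row. Origin at its centre
- ball3: Wooden ball 3 of five, 28 mm diameter, 10 g, at the start in the shaker's middle row. Origin at its centre
- ball4: Wooden ball 4 of five, 28 mm diameter, 10 g, at the start in the shaker's back row. Origin at its centre
- ball5: Wooden ball 5 of five, 28 mm diameter, 10 g, at the start in the shaker's back row. Origin at its centre
- mallet: Carver's mallet lying down: pale wooden head (72 mm diameter, 120 mm long) on a dark handle; about 270 mm long, 72 mm high. Origin on the bench near the middle of the handle line; +x towards the head
- screwdriver: Screwdriver with a thick red handle, 200 mm long, lying on the bench. Origin under its middle, x along it
- glue: White bottle of glue with orange cap, 60 mm diameter, 150 mm high. Origin at the centre of its underside
- mug: Blue mug, 80 mm wide, 90 mm high, handle at its +y. Origin at the centre of its underside
- blank: Pale half-carved wooden blank, about 180 x 56 x 30 mm, lying flat. Origin under its middle, x along it
- sander: Cork sanding block with green top, 110 x 65 x 28 mm, lying flat. Origin under its middle

How it is judged:
By the outcome, as a careful person would: the job done as asked, in the order asked, and still so for the second after the job is handed in, with the robot touching nothing.
It also fails if it takes over 72 s, if anything falls off the work surface, if the arm or the gripper's body presses on something with over 40 N, if the wrist force passes 120 N, or if a joint passes its speed limit or range.

### The arm

A 6-joint arm with a two-finger parallel gripper is mounted at the origin on the work surface. World frame = base frame: x ahead of the robot, y to its left, z up, the work surface at z = 0. Lengths are in m, angles in degrees, forces in N, time in s.
With the tool pointing down it reaches from about 0.4 to 0.825 m from the base axis. Payload 7 kg.
Tool frame: the origin (TCP) lies midway between the tips of the shut fingers; the grasp point (between the pads) lies 19 mm behind it (r.grip_depth is the distance from the TCP to the grasp point, in m); z points along the fingers, y is the line along which they close (so a half turn about z gives the same grasp; the last joint's range is limited). The gripper opens to 88 mm and grips with 3 to 60 N. Pads are 19 mm wide; open, the fingers measure 130 mm over their backs; the gripper's body (78 mm by 193 mm) begins 47 mm behind the grasp point.
Start: joints at [84.574, 20.546, 0.682, 0, -70.136, -16.507], TCP at [0.252, 0.626, 0.227] pointing down, gripper open.
Joint ranges: [-176.03, 176.03], [-82.01, 121.73], [-58.28, 71.71], [-173.87, 95.51], [-174.79, -0.11], [-173.66, 173.66]. Speed limits (degrees/s): [136.94, 136.94, 172.46, 180, 180, 180].

### API

Orientations are given as [roll, pitch, yaw] about the fixed x, y, z axes, in that order (R = Rz(yaw) Ry(pitch) Rx(roll)).
In Python, from plant import r, capture, close_job, search_frame, outline_of gives the robot as it stands.
- The arm moves only by the shell command python3 -m creep 'ROWS' [FORCE]. ROWS is JSON, a list of rows, each a list of 7 numbers: the finger opening in mm, from 0 to 87.6, then the shift along the world's x, y, z in units of 25 mm (1.0 is 25 mm), then the turn, a rotation vector about the world's x, y, z in degrees. In form: [[hand, x, y, z, ax, ay, az], ...]. A call has 1 to 8 rows; each row shifts and turns the commanded pose from where the row before left it; what a row does not reach is not made up. A row lasts 1/12 s, in which the tool goes at most 41.7 mm and 7.16 degrees, less where a joint would pass 70% of its speed; a pose out of reach is approached as far as the arm can. A call is refused whole if a number of a shift passes 1 or a number of a turn 7.16, either way. A call with a gripper value outside its range is refused whole. The fingers move at their own pace and stop on an object; FORCE is the grip in N (left out, the last holds). Time passes only in rows, so rows that do not move let the fingers close. It gives the time, the measured TCP pose, the force, the opening and the grip force at its end, in the units of the state.
- r.get_state(): the state, without advancing time (a new reading comes with each control period).
- capture(name): name is "side" or "top"; returns a dict with "frame" (420x560x3 uint8, red, green, blue), "K" (3x3 intrinsics, pixels), "k1" (the pictures are not rectified: a ray, as slopes to the right and down, at radius r is drawn at 1 + k1 r^2 times it, then the intrinsics apply), "origin" and "rotation" of the camera in the world. Camera axes: x right, y down, z forward; pixel columns grow to the right and rows downward; lengths in m; the calibration is good to about 2 mm. A picture is of the moment at which its call begins. There is no depth.
- close_job(): hands the job in; it is judged then, once.
Trained networks look in a picture, given as the dict that the camera call returned (one of the last four; its "shot" number tells which), for a name from the list of things; names that differ only in an ending like _2 or _b are one class to them, and where a whole thing is asked for, a point or a joint stands for the part that bears it (a point fixed in the world has none). Each returns a list of dicts, best first, with "conf" (0 to 1); they miss things now and then, are a little off and sometimes report something else, mostly with a low value. They report only what shows in the picture. A call takes as long as a camera call.
- search_frame(picture, target): "bbox" ([left, top, right, bottom] in pixels, round what is visible of it).
- outline_of(picture, target): "region" (420x560 bool, what is visible of it) and "bbox" ([left, top, right, bottom] in pixels, round what is visible of it).
The state is a dict: "time_s": time; "joints": joint angles; "qd": joint speeds; "joint_torque": joint torques, N m; "tcp_pos": TCP position; "eef_rot": TCP orientation; "contact_force": force on the tool from outside, world axes, zero at the start; "moment": the same for the moment, N m; "gripper_width": finger opening in m; "gripper_force": force on a finger pad.
Only numpy, scipy, OpenCV 4.12 (cv2) and the standard library are available. Lean on these libraries where they do the work, as an engineer would, in place of code of your own. Each camera call takes 0.05 s, during which the arm holds its last target. There are 200 camera calls.

## Working session

There is one attempt and no reset: what is moved stays moved. The work goes in short steps, Python scripts to look and compute and a shell command to move; the robot and the scene stay as the last step left them, time stands still between calls to the robot, and variables do not carry over. Pictures are saved under pics/ and viewed, at most 10 in all, crops included, and the job is handed in when it is done.

```bash
ls; mkdir -p pics
cat > h.py <<'E'
import numpy as np, cv2
from plant import r, capture, search_frame, outline_of
def ray(c,u,v):
    K=np.array(c["K"]); D=np.array([c["k1"],0,0,0.])
    p=cv2.undistortPoints(np.array([[[u,v]]],float),K,D)[0,0]
    d=np.array(c["rotation"])@np.array([p[0],p[1],1.]); return np.array(c["origin"]),d
def at_z(c,u,v,z):
    o,d=ray(c,u,v); return o+d*(z-o[2])/d[2]
def proj(c,P):
    R=np.array(c["rotation"]); p=R.T@(np.array(P,float)-c["origin"])
    q=cv2.projectPoints(p.reshape(1,3),np.zeros(3),np.zeros(3),np.array(c["K"]),np.array([c["k1"],0,0,0.]))[0]
    return q[0,0]
E
python3 - <<'E'
from h import *
for n in("top","side"):
    c=capture(n); cv2.imwrite(f"pics/{n}0.png",c["frame"][:,:,::-1])
    print(n,np.round(c["origin"],3),np.round(c["rotation"],3).tolist(),c["K"],c["k1"])
    for t in("shaker","grip","red_tray","blue_tray"):
        for d in outline_of(c,t)[:2]:
            m=d["region"].astype(np.uint8); v,u=np.nonzero(m)
            print(t,round(d["conf"],2),np.round(d["bbox"]),u.mean(),v.mean(),cv2.minAreaRect(np.c_[u,v].astype(np.float32)))
print(r.get_state())
E
```

```text
pics
top [0.368 0.015 1.353] [-171.41, -0.139, -90.884] [[440.58991306   0.         285.63386276]
 [  0.         440.58991306 211.97994307]
 [  0.           0.           1.        ]] 0.003336761902660489
shaker 0.57 [148. 228. 197. 266.] 169.03979057591624 246.7539267015707 ((169.94265747070312, 244.39488220214844), (32.40232849121094, 45.171714782714844), 61.38954162597656)
grip 0.83 [146. 226. 197. 268.] 170.2532663316583 246.01708542713567 ((170.20643615722656, 243.81195068359375), (33.322444915771484, 45.919952392578125), 61.69924545288086)
red_tray 0.73 [274. 174. 317. 256.] 296.5381153305204 214.46132208157525 ((296.5, 214.5), (83.0, 43.0), 90.0)
blue_tray 0.97 [347. 181. 404. 270.] 374.36284673578035 226.7310170916223 ((374.5, 227.0), (44.91059875488281, 84.13381958007812), 11.309932708740234)
side [0.272 0.914 1.079] [-136.698, 0.907, -162.978] [[490.60124912   0.         280.69264653]
 [  0.         490.60124912 208.99225663]
 [  0.           0.           1.        ]] -0.007860586202828306
shaker 0.78 [260. 296. 301. 359.] 280.4806892453951 326.64646464646466 ((279.996551513
[... 578 characters left out ...]
78121948242)
{'time_s': 0.5, 'joints': array([ 8.45763960e+01,  2.05485395e+01,  6.80866843e-01, -2.69718637e-03,
       -7.01358282e+01, -1.65060623e+01]), 'qd': array([-0.04401099, -0.03624478,  0.07675881, -0.02616397, -0.13764679,
        0.00791816]), 'joint_torque': array([ 3.72875511e-04, -5.81797743e+01,  2.93070138e+01,  6.99724853e+00,
        1.19497502e-02, -3.29792590e-05]), 'tcp_pos': array([0.25209157, 0.6261182 , 0.22651983]), 'eef_rot': array([ 1.79995923e+02,  1.43744627e-03, -2.19305829e+01]), 'contact_force': array([ 0.07965495,  0.05845494, -0.14034929]), 'moment': array([-0.00777484, -0.01836846, -0.07733732]), 'gripper_force': 0.0, 'gripper_width': 0.08794571782485973}
```

```bash
sed -i '1a from scipy.spatial.transform import Rotation as Ro\ndef RR(c): return Ro.from_euler("xyz",c["rotation"],degrees=True).as_matrix()' h.py; sed -i 's/np.array(c\["rotation"\])/RR(c)/' h.py
python3 - <<'E'
import cv2
a=cv2.imread("pics/top0.png")[140:340,120:430]; cv2.imwrite("pics/topc.png",cv2.resize(a,(775,500),interpolation=cv2.INTER_CUBIC))
a=cv2.imread("pics/side0.png")[120:380,180:440]; cv2.imwrite("pics/sidec.png",cv2.resize(a,(598,598),interpolation=cv2.INTER_CUBIC))
E
```

```text
(no output)
```

View pics/topc.png

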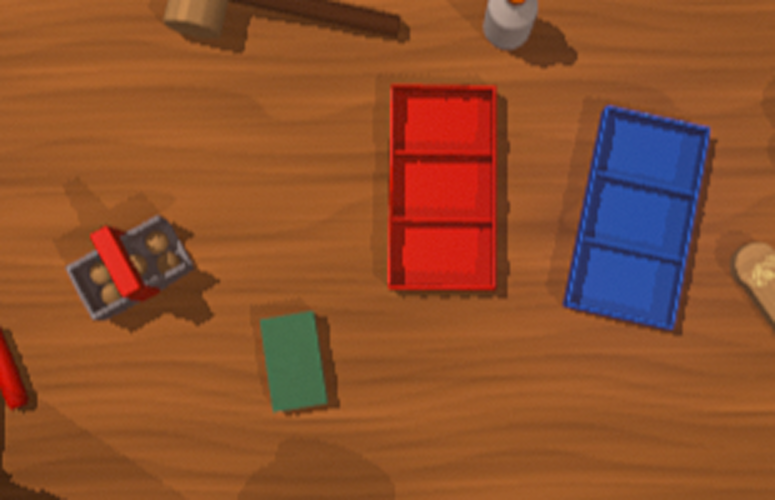

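View pics/sidec.png

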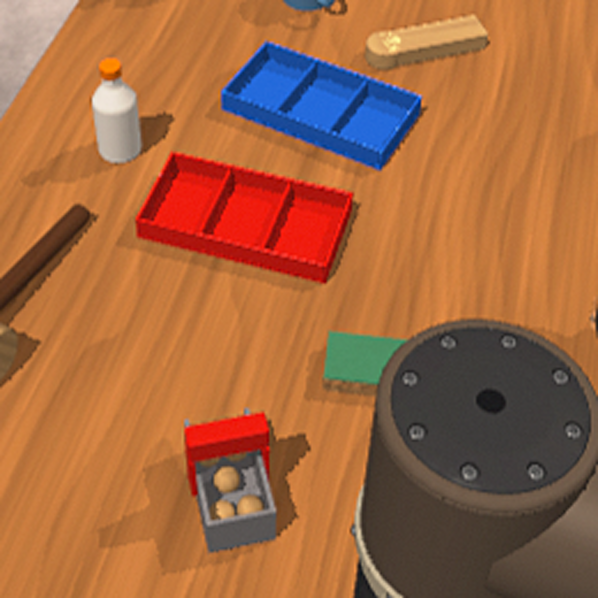

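View pics/top0.png

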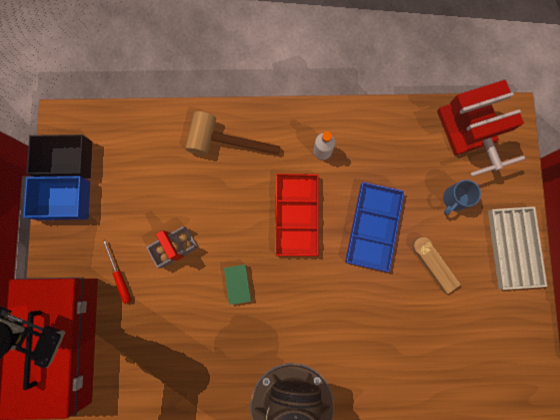

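Top: the shaker is at about (171,246) px and the red tray at (297,215). The mouth points right and slightly up: the side view shows a closed end wall facing the camera. Next I fit the poses by matching outlines.

```bash
cat > fit.py <<'E'
from h import *
from scipy.optimize import minimize
def box(x0,x1,y0,y1,z0,z1): return np.array([[x,y,z] for x in(x0,x1) for y in(y0,y1) for z in(z0,z1)])
def W(P,p):
    a=np.radians(p[2]); c,s=np.cos(a),np.sin(a)
    return np.c_[c*P[:,0]-s*P[:,1]+p[0], s*P[:,0]+c*P[:,1]+p[1], P[:,2]]
def sil(c,boxes,p,S=4):
    m=np.zeros((420*S,560*S),np.uint8)
    for b in boxes:
        q=np.array([proj(c,x) for x in W(b,p)])
        cv2.fillConvexPoly(m,cv2.convexHull(((q+.5)*S).astype(np.int32)),1)
    return cv2.resize(m.astype(np.float32),(560,420),interpolation=cv2.INTER_AREA)
def fit(views,boxes,p0,steps):
    f=lambda p:-np.mean([np.minimum(s:=sil(c,boxes,p),m).sum()/np.maximum(s,m).sum() for c,m in views])
    sx=np.array([p0]+[np.array(p0)+np.eye(3)[i]*steps[i] for i in range(3)])
    o=minimize(f,p0,method="Nelder-Mead",options=dict(initial_simplex=sx,maxfev=120,xatol=2e-4,fatol=1e-4)); return np.round(o.x,4),o.fun
BAR=[box(-.012,.012,-.041,.041,.088,.122)]
TRAY=[box(-.125,.125,-.065,.065,0,.035)]
def redmask(c,bb):
    f=c["frame"].astype(int); m=(f[...,0]>110)&(f[...,1]<75)&(f[...,2]<75)
    k=np.zeros_like(m); l,t,R,b=bb; k[t:b,l:R]=1; return (m&k).astype(np.float32)
E
python3 - <<'E'
from fit import *
T=capture("top");S=capture("side")
a=redmask(T,(140,215,205,275)); b=redmask(S,(250,285,310,370))
for v in([(T,a)],[(S,b)],[(T,a),(S,b)]): print("bar",*fit(v,BAR,[.50,.3,-61],[.03,.03,8]))
a=redmask(T,(265,165,330,265)); 
o=[d for d in outline_of(T,"red_tray")][0]["region"].astype(np.float32);q=outline_of(S,"red_tray")[0]["region"].astype(np.float32)
for v in([(T,o)],[(S,q)],[(T,o),(S,q)]): print("tray",*fit(v,TRAY,[.55,-.02,0],[.03,.03,5]))
# body rim corners from picture, crop px -> world at z=.06
P=[at_z(T,120+u/2.5,140+v/2.5,.06)[:2] for u,v in((68,268),(95,318),(195,265),(160,217))]
print(np.round(P,3),np.mean(P,0))
E
```

```text
bar [  0.4699   0.3509 -59.6787] -0.6926268935203552
bar [  0.4678   0.3466 -63.9222] -0.6340497136116028
bar [  0.4689   0.3478 -59.2285] -0.6548024415969849
tray [ 0.5631 -0.025  -1.3337] -0.9718613624572754
tray [ 0.5618 -0.0289 -0.8913] -0.9662148952484131
tray [ 0.5627 -0.0268 -0.9787] -0.9618019461631775
[[0.465 0.416]
 [0.406 0.382]
 [0.466 0.267]
 [0.524 0.309]] [0.46535504 0.3435747 ]
```

Run:
```python
from fit import *
T=capture("top");S=capture("side")
def hm(c,bb):
    f=c["frame"].astype(int); m=(f[...,0]>70)&(f[...,1]<.33*f[...,0])&(f[...,2]<.4*f[...,0])
    k=np.zeros_like(m); l,t,R,b=bb; k[t:b,l:R]=1; return (m&k).astype(np.float32)
a=hm(T,(140,215,205,275)); b=hm(S,(250,285,310,370))
B=BAR+[box(-.012,.012,y,y+.006,.05,.1) for y in(-.041,.035)]
for v in([(T,a)],[(S,b)],[(T,a),(S,b)]): print("bar",*fit(v,B,[.466,.346,-61],[.01,.01,6]), [int(x[1].sum()) for x in v])
p=[.4665,.346,-61]
```

```text
bar [  0.4673   0.346  -59.3458] -0.8640118837356567 [333]
bar [  0.4684   0.3466 -62.7133] -0.8574563264846802 [628]
bar [  0.4673   0.3461 -60.426 ] -0.8559117317199707 [333, 628]
```

```bash
python3 -m creep '[[80,0.3,-0.4,0,0,0,2],[80,0.7,-0.9,0,0,0,4],[80,0.8,-1,0,0,0,5],[80,0.8,-1,0,0,0,5],[80,0.8,-1,0,0,0,5],[80,0.8,-1,0,0,0,5],[80,0.8,-1,0,0,0,5],[80,0.8,-1,0,0,0,5]]'; python3 -m creep '[[80,0.8,-1,0,0,0,5],[80,0.8,-1,0,0,0,5],[80,0.6,-1,0,0,0,3],[80,0.4,-0.9,0,0,0,2],[80,0,0,0,0,0,0],[80,0,0,0,0,0,0]]'
```

```text
time_s: 1.47
tcp_pos: [0.3979, 0.4424, 0.2268]
eef_rot: [-180.0, -0.0, 14.3]
contact_force: [0.9, 0.3, 0.3]
gripper_width: 0.0802
gripper_force: 0.0
time_s: 1.97
tcp_pos: [0.4627, 0.345, 0.2268]
eef_rot: [-180.0, -0.0, 28.9]
contact_force: [0.1, 1.1, -0.6]
gripper_width: 0.0801
gripper_force: 0.0
```

```bash
python3 -m creep '[[80,0.2,0,-0.5,0,0,0],[80,0,0,-1,0,0,0],[80,0,0,-1,0,0,0],[80,0,0,-1,0,0,0],[80,0,0,-1,0,0,0],[80,0,0,-0.7,0,0,0],[80,0,0,-0.4,0,0,0],[80,0,0,0,0,0,0]]'; python3 -m creep '[[44,0,0,0,0,0,0],[34,0,0,0,0,0,0],[29,0,0,0,0,0,0],[25,0,0,0,0,0,0]]' 20;  python3 -m creep '[[10,0,0,0,0,0,0],[10,0,0,0,0,0,0],[10,0,0,0,0,0,0]]' 45
python3 - <<'E'
from h import *
c=capture("side");cv2.imwrite("pics/g.png",cv2.resize(c["frame"][240:400,200:400,::-1],(750,600)))
print(r.get_state()["gripper_force"])
E
```

```text
time_s: 2.63
tcp_pos: [0.4659, 0.3458, 0.0843]
eef_rot: [179.9, 0.2, 29.1]
contact_force: [0.1, -0.7, -0.2]
gripper_width: 0.0797
gripper_force: 0.0
time_s: 2.97
tcp_pos: [0.4676, 0.3468, 0.0878]
eef_rot: [-179.9, -0.1, 29.1]
contact_force: [-0.7, -0.4, 0.1]
gripper_width: 0.0585
gripper_force: 0.0
time_s: 3.22
tcp_pos: [0.4672, 0.3462, 0.0869]
eef_rot: [-180.0, -0.0, 29.1]
contact_force: [0.2, -0.3, -0.4]
gripper_width: 0.039
gripper_force: 0.0
0.0
```

View pics/g.png

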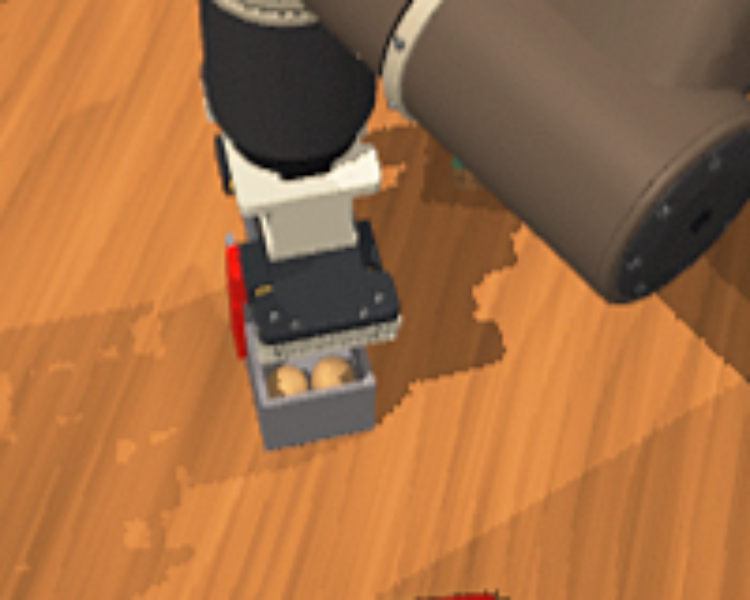

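Both back-row balls sit at the closed end, at about (290,378) and (335,372) in the crop, and the fingers straddle the bar. I'll close, lift and carry gently.

```bash
python3 -m creep '[[10,0,0,0,0,0,0],[10,0,0,0,0,0,0],[10,0,0,0,0,0,0],[10,0,0,0,0,0,0],[10,0,0,0,0,0,0],[10,0,0,0,0,0,0]]' 45; python3 -m creep '[[10,0,0,0.1,0,0,0],[10,0,0,0.3,0,0,0],[10,0,0,0.5,0,0,0],[10,0,0,0.6,0,0,0],[10,0,0,0.6,0,0,0],[10,0,0,0.6,0,0,0],[10,0,0,0.6,0,0,0],[10,0,0,0.4,0,0,0]]'; python3 -m creep '[[10,0,-0.1,0.3,0,0,-0.5],[10,0,-0.25,0.1,0,0,-1],[10,0,-0.4,0,0,0,-1.5],[10,0,-0.5,0,0,0,-1.5],[10,0,-0.5,0,0,0,-1.5],[10,0,-0.5,0,0,0,-1.5],[10,0,-0.5,0,0,0,-1.5],[10,0,-0.5,0,0,0,-1.5]]'
```

```text
time_s: 3.77
tcp_pos: [0.4671, 0.346, 0.0865]
eef_rot: [180.0, 0.0, 29.1]
contact_force: [-0.1, -0.3, -0.0]
gripper_width: 0.0241
gripper_force: 45.0
time_s: 4.43
tcp_pos: [0.4673, 0.3464, 0.181]
eef_rot: [-180.0, -0.1, 29.1]
contact_force: [0.2, 0.5, -2.4]
gripper_width: 0.024
gripper_force: 45.0
time_s: 5.1
tcp_pos: [0.467, 0.2631, 0.1888]
eef_rot: [180.0, 0.0, 18.4]
contact_force: [-0.2, 0.0, -2.2]
gripper_width: 0.024
gripper_force: 45.0
```

```bash
python3 -m creep '[[10,0.05,-0.5,0,0,0,-1.5],[10,0.05,-0.5,0,0,0,-1.5],[10,0.05,-0.5,0,0,0,-1.5],[10,0.05,-0.5,0,0,0,-1.5],[10,0.05,-0.5,0,0,0,-1.5],[10,0.05,-0.5,0,0,0,-1.5],[10,0.05,-0.5,0,0,0,-1.5],[10,0.05,-0.5,0,0,0,-1.5]]'; python3 -m creep '[[10,0.05,-0.5,0,0,0,-1.5],[10,0.05,-0.5,0,0,0,-1.5],[10,0,-0.5,0,0,0,-1],[10,0,-0.5,0,0,0,-1],[10,0,-0.5,0,0,0,-0.9],[10,0,-0.5,0,0,0,-0.5],[10,0,-0.4,0,0,0,0],[10,0,-0.3,0,0,0,0]]'; python3 -m creep '[[10,0,-0.2,0,0,0,0],[10,0,-0.1,0,0,0,0],[10,0,0,0,0,0,0],[10,0,0,0,0,0,0]]'
python3 - <<'E'
from h import *
c=capture("side");cv2.imwrite("pics/t1.png",cv2.resize(c["frame"][100:340,180:460,::-1],(700,600)))
for z,y in((.1147,.0),): pass
E
```

```text
time_s: 5.77
tcp_pos: [0.4772, 0.1636, 0.1891]
eef_rot: [180.0, -0.0, 6.4]
contact_force: [0.2, -0.4, -1.9]
gripper_width: 0.0239
gripper_force: 45.0
time_s: 6.43
tcp_pos: [0.4795, 0.0711, 0.1891]
eef_rot: [180.0, 0.0, 0.1]
contact_force: [-0.5, 0.5, -3.5]
gripper_width: 0.0238
gripper_force: 45.0
time_s: 6.77
tcp_pos: [0.4798, 0.065, 0.1891]
eef_rot: [-180.0, -0.0, 0.2]
contact_force: [-0.6, 0.8, -3.1]
gripper_width: 0.0237
gripper_force: 45.0
```

View pics/t1.png

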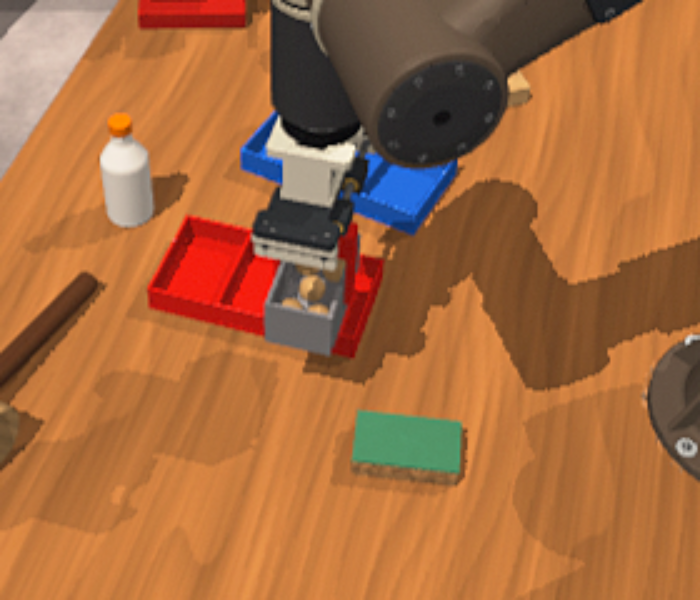

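```bash
python3 -m creep '[[10,0,-0.04,-0.1,0.6,0,0],[10,0,-0.06,-0.2,1.2,0,0],[10,0,-0.06,-0.25,1.2,0,0],[10,0,-0.06,-0.25,1.2,0,0],[10,0,-0.06,-0.25,1.2,0,0],[10,0,-0.06,-0.25,1.2,0,0],[10,0,-0.06,-0.25,1.2,0,0],[10,0,-0.06,-0.2,1.2,0,0]]'; python3 -m creep '[[10,0,-0.06,-0.1,1,0,0],[10,0,-0.06,-0.05,1,0,0],[10,0,-0.05,0,1,0,0],[10,0,-0.03,0.01,0.5,0,0],[10,0,-0.03,0.01,0.5,0,0],[10,0,-0.03,0.01,0.5,0,0],[10,0,-0.03,0.01,0.5,0,0],[10,0,-0.03,0.01,0.5,0,0]]'; python3 -m creep '[[10,0,-0.03,0.01,0.5,0,0],[10,0,-0.03,0.01,0.5,0,0],[10,0,-0.03,0.01,0.5,0,0],[10,0,-0.03,0.01,0.5,0,0],[10,0,-0.03,0.01,0.5,0,0],[10,0,-0.03,0.01,0.5,0,0],[10,0,-0.03,0.01,0.5,0,0],[10,0,-0.03,0.01,0.5,0,0]]'; python3 -m creep '[[10,0,-0.03,0.01,0.5,0,0],[10,0,-0.03,0.01,0.5,0,0],[10,0,-0.03,0.01,0.5,0,0],[10,0,0,0,0,0,0],[10,0,0,0,0,0,0],[10,0,0,0,0,0,0],[10,0,0,0,0,0,0],[10,0,0,0,0,0,0]]'
python3 - <<'E'
from h import *
a=[]
for n in("side","top"):
    c=capture(n)
    for d in search_frame(c,"ball1"): print(n,round(d["conf"],2),np.round(d["bbox"]),np.round(at_z(c,(d["bbox"][0]+d["bbox"][2])/2,(d["bbox"][1]+d["bbox"][3])/2,.018),3))
    l,t=(200,120) if n=="side" else (240,150)
    a.append(cv2.resize(c["frame"][t:t+160,l:l+107,::-1],(400,598)))
cv2.imwrite("pics/t2.png",np.hstack(a))
E
```

```text
time_s: 7.48
tcp_pos: [0.4795, 0.0536, 0.1447]
eef_rot: [-170.9, -0.0, 0.2]
contact_force: [-0.2, -0.3, -3.0]
gripper_width: 0.024
gripper_force: 45.0
time_s: 8.15
tcp_pos: [0.4797, 0.0455, 0.1429]
eef_rot: [-165.5, -0.1, 0.2]
contact_force: [0.4, 0.0, -4.0]
gripper_width: 0.0239
gripper_force: 45.0
time_s: 8.82
tcp_pos: [0.4797, 0.0393, 0.1448]
eef_rot: [-161.5, -0.1, 0.2]
contact_force: [0.7, -0.1, -2.8]
gripper_width: 0.0236
gripper_force: 45.0
time_s: 9.48
tcp_pos: [0.4796, 0.0372, 0.1456]
eef_rot: [-160.0, -0.1, 0.2]
contact_force: [0.2, -0.8, -1.2]
gripper_width: 0.0238
gripper_force: 45.0
side 0.44 [312. 205. 322. 217.] [ 0.474 -0.058  0.018]
```

View pics/t2.png

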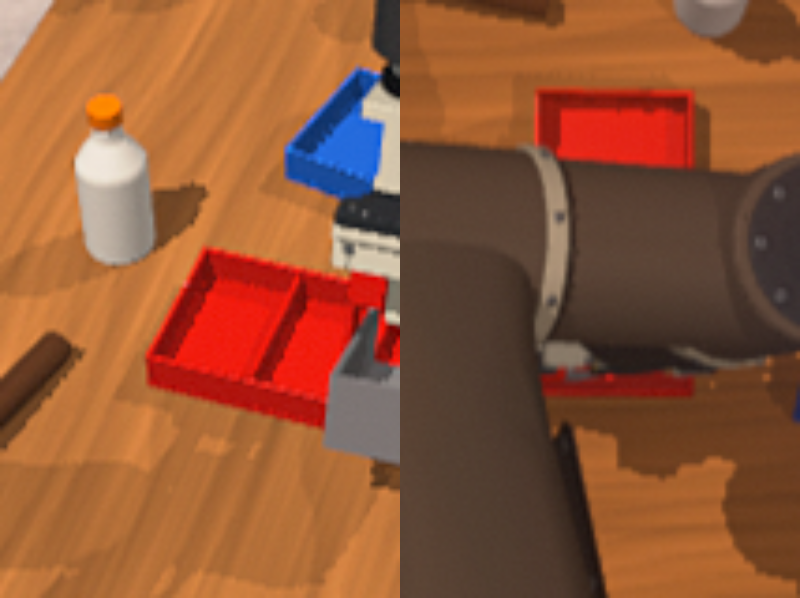

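Run:
```python
from h import *
c=capture("side")
cv2.imwrite("pics/t3.png",cv2.resize(c["frame"][170:270,260:380,::-1],(720,600),interpolation=cv2.INTER_CUBIC))
```

```text
(no output)
```

View pics/t3.png

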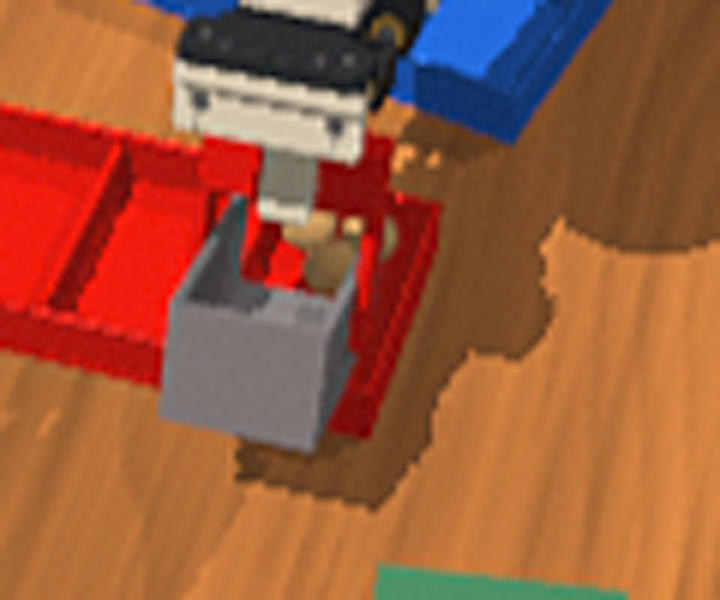

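The two front balls are in the near bay, at about (312,207) and (324,210) px. The middle ball is still in the shaker, at about (315,214). On to the middle bay.

```bash
python3 -m creep '[[10,0.1,0,0,0,0,0],[10,0.2,0,0,0,0,0],[10,0.3,0,0,0,0,0],[10,0.3,0,0,0,0,0],[10,0.3,0,0,0,0,0],[10,0.3,0,0,0,0,0],[10,0.3,0,0,0,0,0],[10,0.3,0,0,0,0,0]]'; python3 -m creep '[[10,0.3,0,0,0,0,0],[10,0.3,0,0,0,0,0],[10,0.3,0,0,0,0,0],[10,0.2,0,0,0,0,0],[10,0.1,0,0,0,0,0],[10,0,0,0,0,0,0],[10,0,0,0,0,0,0],[10,0,0,0,0,0,0]]'; python3 -m creep '[[10,0,-0.03,0.01,0.5,0,0],[10,0,-0.03,0.01,0.5,0,0],[10,0,-0.03,0.01,0.5,0,0],[10,0,-0.03,0.01,0.5,0,0],[10,0,-0.03,0.01,0.5,0,0],[10,0,-0.03,0.01,0.5,0,0],[10,0,-0.03,0.01,0.5,0,0],[10,0,-0.03,0.01,0.5,0,0]]'; python3 -m creep '[[10,0,-0.03,0.01,0.5,0,0],[10,0,-0.03,0.01,0.5,0,0],[10,0,-0.03,0.01,0.5,0,0],[10,0,-0.03,0.01,0.5,0,0],[10,0,-0.03,0.01,0.5,0,0],[10,0,-0.03,0.01,0.5,0,0],[10,0,-0.03,0.01,0.5,0,0],[10,0,-0.03,0.01,0.5,0,0]]'; python3 -m creep '[[10,0,-0.03,0.01,0.5,0,0],[10,0,-0.03,0.01,0.5,0,0],[10,0,-0.03,0.01,0.5,0,0],[10,0,-0.03,0.01,0.5,0,0],[10,0,0,0,0,0,0],[10,0,0,0,0,0,0],[10,0,0,0,0,0,0],[10,0,0,0,0,0,0]]'
python3 - <<'E'
from h import *
c=capture("side")
cv2.imwrite("pics/t4.png",cv2.resize(c["frame"][170:270,230:350,::-1],(720,600),interpolation=cv2.INTER_CUBIC))
E
```

```text
time_s: 10.4
tcp_pos: [0.533, 0.0371, 0.1453]
eef_rot: [-160.0, -0.0, 0.2]
contact_force: [-0.1, 0.5, -2.5]
gripper_width: 0.0238
gripper_force: 45.0
time_s: 11.07
tcp_pos: [0.5618, 0.0372, 0.1456]
eef_rot: [-160.0, -0.0, 0.2]
contact_force: [-0.6, 1.2, -2.4]
gripper_width: 0.0238
gripper_force: 45.0
time_s: 11.73
tcp_pos: [0.5622, 0.0309, 0.1476]
eef_rot: [-156.0, -0.1, 0.1]
contact_force: [-0.8, 0.1, -2.2]
gripper_width: 0.0237
gripper_force: 45.0
time_s: 12.4
tcp_pos: [0.5621, 0.025, 0.1496]
eef_rot: [-152.0, -0.1, 0.1]
contact_force: [-0.5, -0.9, -2.3]
gripper_width: 0.024
gripper_force: 45.0
time_s: 13.07
tcp_pos: [0.5621, 0.0222, 0.1506]
eef_rot: [-150.0, -0.1, 0.2]
contact_force: [0.8, 0.2, -1.8]
gripper_width: 0.0239
gripper_force: 45.0
```

View pics/t4.png

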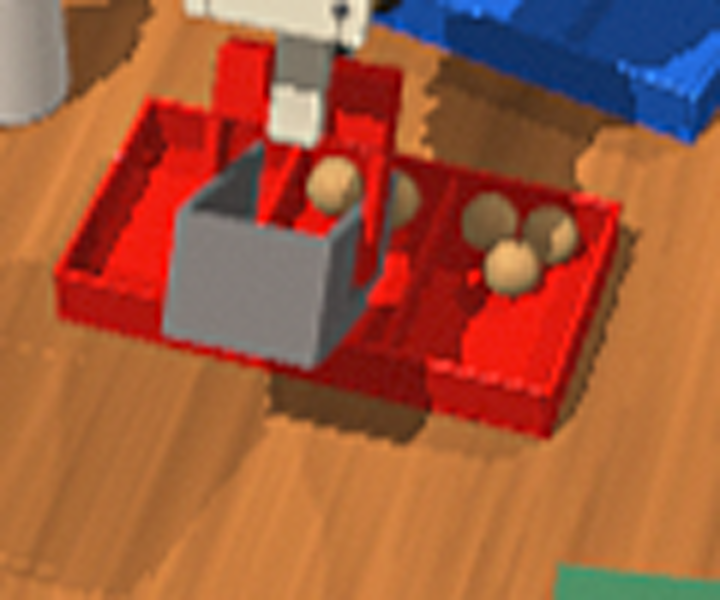

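Run:
```python
from h import *
c=capture("side")
for d in search_frame(c,"ball1"): print(round(d["conf"],2),np.round(d["bbox"]))
for u,v in((490,220),(512,265),(552,235),(333,185),(400,200)):
    u,v=230+u/6,170+v/6; print(round(u),round(v),[np.round(at_z(c,u,v,z),3).tolist() for z in(.018,.07,.1)])
# expected positions of shaker points at tool pose tilt 30
s=r.get_state(); print(s["eef_rot"])
for th in(30,35,40):
    t=np.radians(th)
    for P in((58,0,10),(-62,35,60),(-62,-35,60),(-62,35,0),(-62,-35,0),(62,35,60)):
        dx,dz=P[0],P[2]-86; f=dx*np.cos(t)+dz*np.sin(t); u=-dx*np.sin(t)+dz*np.cos(t)
        w=s["tcp_pos"]+np.array([P[1],-f,u])/1000
        q=proj(c,w); print(th,P,np.round((q-[230,170])*6),np.round(w,3))
```

```text
0.6 [312. 209. 321. 216.]
0.53 [317. 205. 328. 215.]
0.42 [306. 203. 318. 211.]
312 207 [[0.495, -0.071, 0.018], [0.484, -0.023, 0.07], [0.478, 0.005, 0.1]]
315 214 [[0.477, -0.045, 0.018], [0.467, 0.002, 0.07], [0.461, 0.029, 0.1]]
322 209 [[0.463, -0.07, 0.018], [0.453, -0.022, 0.07], [0.448, 0.006, 0.1]]
286 201 [[0.577, -0.073, 0.018], [0.562, -0.025, 0.07], [0.553, 0.003, 0.1]]
297 203 [[0.541, -0.072, 0.018], [0.528, -0.024, 0.07], [0.521, 0.004, 0.1]]
[-1.50004149e+02 -9.26258336e-02  1.58867817e-01]
30 (58, 0, 10) [311. 256.] [0.562 0.01  0.056]
30 (-62, 35, 60) [178. 205.] [0.597 0.089 0.159]
30 (-62, -35, 60) [333. 238.] [0.527 0.089 0.159]
30 (-62, 35, 0) [162. 334.] [0.597 0.119 0.107]
30 (-62, -35, 0) [314. 368.] [0.527 0.119 0.107]
30 (62, 35, 60) [257. 139.] [ 0.597 -0.018  0.097]
35 (58, 0, 10) [306. 269.] [0.562 0.018 0.055]
35 (-62, 35, 60) [178. 195.] [0.597 0.088 0.165]
35 (-62, -35, 60) [333. 227.] [0.527 0.088 0.165]
35 (-62, 35, 0) [158. 327.] [0.597 0.122 0.116]
35 (-62, -35, 0) [311. 361.] [0.527 0.122 0.116]
35 (62, 35, 60) [254. 151.] [ 0.597 -0.014  0.094]
40 (58, 0, 10) [301. 282.] [0.562 0.027 0.055]
40 (-62, 35, 60) [179. 183.] [0.597 0.086 0.171]
40 (-62, -35, 60) [334. 216.] [0.527 0.086 0.171]
40 (-62, 35, 0) [155. 318.] [0.597 0.125 0.125]
40 (-62, -35, 0) [309. 352.] [0.527 0.125 0.125]
40 (62, 35, 60) [251. 163.] [ 0.597 -0.009  0.091]
```

```bash
cat > sk.py <<'E'
from h import *
C=Ro.from_euler("x",-180,degrees=True)*Ro.from_euler("z",-90,degrees=True)
def shk(tcp,rpy):
    R=Ro.from_euler("xyz",rpy,degrees=True)*C; R=R.as_matrix(); return R,np.array(tcp)-R@[0,0,.0865]
def pts(R,o):
    return {n:np.round(o+R@(np.array(p)/1000),4) for n,p in dict(lip=(58,0,10),fL=(62,35,0),fR=(62,-35,0),bL=(-62,35,0),bR=(-62,-35,0),fLt=(62,35,60),bLt=(-62,35,60)).items()}
E
python3 - <<'E'
from sk import *
s=r.get_state(); print(s["joints"],s["tcp_pos"],s["eef_rot"])
print(pts(*shk(s["tcp_pos"],s["eef_rot"])))
R0=Ro.from_euler("xyz",s["eef_rot"],degrees=True)
for pit in(0,10):
  for roll in(-8,-12):
    R=Ro.from_rotvec([0,roll,0],degrees=True)*Ro.from_rotvec([pit,0,0],degrees=True)*R0
    rpy=R.as_euler("xyz",degrees=True); M,o=shk([0,0,0],rpy)
    c=o+M@[.062,-.035,0]; tcp=np.array([.529,-.0845,.024])-c
    M,o=shk(tcp,rpy); n=M[:,2]
    print(pit,roll,rpy.round(1),"tcp",tcp.round(4),"n",n.round(2),{k:((np.array(b)-o)@n).round(4) for k,b in dict(b541=(.541,-.0735,.018),b577=(.577,-.0735,.018)).items()},pts(M,o)["fL"])
E
```

```text
[ -0.50917553  18.30756143  -7.08037602 -32.51312574 -68.44970256
 103.94841802] [0.56214721 0.02225651 0.15064175] [-1.50004149e+02 -9.26258336e-02  1.58867817e-01]
{'lip': array([0.5623, 0.0103, 0.0554]), 'fL': array([0.5973, 0.0119, 0.0448]), 'fR': array([0.5273, 0.0117, 0.0447]), 'bL': array([0.5969, 0.1193, 0.1068]), 'bR': array([0.5269, 0.1191, 0.1067]), 'fLt': array([ 0.5973, -0.0181,  0.0968]), 'bLt': array([0.5969, 0.0893, 0.1587])}
0 -8 [-150.    -8.1    0.2] tcp [ 0.5487 -0.074   0.1338] n [-0.12 -0.5   0.86] {'b541': np.float64(-0.0121), 'b577': np.float64(-0.0164)} [ 0.5983 -0.0843  0.0339]
0 -12 [-150.   -12.1    0.2] tcp [ 0.541  -0.074   0.1349] n [-0.18 -0.5   0.85] {'b541': np.float64(-0.0127), 'b577': np.float64(-0.0192)} [ 0.5974 -0.0843  0.0387]
10 -8 [-1.4e+02 -8.1e+00  1.0e-01] tcp [ 0.5487 -0.0925  0.134 ] n [-0.11 -0.64  0.76] {'b541': np.float64(-0.0129), 'b577': np.float64(-0.0167)} [ 0.5983 -0.0843  0.0339]
10 -12 [-1.40e+02 -1.21e+01  1.00e-01] tcp [ 0.541  -0.0925  0.1351] n [-0.16 -0.64  0.75] {'b541': np.float64(-0.0135), 'b577': np.float64(-0.0192)} [ 0.5974 -0.0843  0.0387]
```

All five balls are out: three in the near bay at (312,207), (315,214) and (322,209) px, two in the middle bay at (286,201) and (297,203), and none in the far bay. The middle row came out early. To mend this without the gripper touching a ball, I'll use the shaker itself: separate the two middle balls by rolling one under the shaker's floor, then roll the other up the divider with the shaker's back wall.

Run:
```python
from sk import *
s=r.get_state(); R0=Ro.from_euler("xyz",s["eef_rot"],degrees=True)
for pit,roll in((-19,-8),(-18,-10)):
    R=Ro.from_rotvec([0,roll,0],degrees=True)*Ro.from_rotvec([pit,0,0],degrees=True)*R0
    rpy=R.as_euler("xyz",degrees=True); M,o=shk([0,0,0],rpy); n=M[:,2]
    c=o+M@[.062,-.035,0]; tcp=np.array([.529,-.084,0])-c; M,o=shk(tcp,rpy)
    d=(np.array((.541,-.0735,.018))-o)@n; dz=(d+.014)/n[2]; tcp[2]+=dz; M,o=shk(tcp,rpy)
    print(pit,roll,"tcp",tcp.round(4),pts(M,o),{k:((np.array(b)-o)@n).round(4) for k,b in dict(b541=(.541,-.0735,.018),b577=(.577,-.0735,.018)).items()})
    for p in((-62,-35,0),(62,-35,60)): print(p,(o+M@(np.array(p)/1000)).round(4))
    e=M@[1,0,0]; t=(.0345-(o+M@[.062,-.035,0])[1])/e[1]; print("z at near wall",(o+M@[.062,-.035,0]+t*e).round(4)); 
    e=M@[0,0,1]; q=o+M@[.062,-.035,0]; t=(-.0875-q[1])/e[1]; print("wall end at far wall",(q+t*e).round(4))
```

```text
-19 -8 tcp [ 0.55   -0.0395  0.1293] {'lip': array([ 0.5622, -0.0819,  0.044 ]), 'fL': array([ 0.5983, -0.0838,  0.0384]), 'fR': array([ 0.529 , -0.084 ,  0.0287]), 'bL': array([0.5946, 0.0379, 0.0618]), 'bR': array([0.5253, 0.0377, 0.052 ]), 'fLt': array([ 0.5901, -0.0952,  0.0968]), 'bLt': array([0.5864, 0.0265, 0.1201])} {'b541': np.float64(-0.014), 'b577': np.float64(-0.0189)}
(-62, -35, 0) [0.5253 0.0377 0.052 ]
(62, -35, 60) [ 0.5208 -0.0954  0.087 ]
z at near wall [0.5254 0.0345 0.0514]
wall end at far wall [ 0.5265 -0.0875  0.0465]
-18 -10 tcp [ 0.5463 -0.0412  0.1302] {'lip': array([ 0.5616, -0.0821,  0.0447]), 'fL': array([ 0.5979, -0.0838,  0.0404]), 'fR': array([ 0.529 , -0.084 ,  0.0282]), 'bL': array([0.5931, 0.0375, 0.0657]), 'bR': array([0.5241, 0.0373, 0.0535]), 'fLt': array([ 0.5877, -0.0963,  0.0982]), 'bLt': array([0.5829, 0.025 , 0.1235])} {'b541': np.float64(-0.014), 'b577': np.float64(-0.0201)}
(-62, -35, 0) [0.5241 0.0373 0.0535]
(62, -35, 60) [ 0.5188 -0.0965  0.0859]
z at near wall [0.5242 0.0345 0.0529]
wall end at far wall [ 0.5261 -0.0875  0.0444]
```

```bash
python3 -m creep '[[10,0,-0.2,0.1,-3,0,0],[10,0,-0.4,0.1,-4,0,0],[10,0,-0.5,0,-4,0,0],[10,0,-0.5,0,-4,0,0],[10,-0.1,-0.5,0,-4,0,0],[10,-0.1,-0.3,0,0,-2,0],[10,-0.1,-0.07,0,0,-3,0],[10,-0.18,0,0,0,-3,0]]' 60; python3 -m creep '[[10,0,0,0,0,0,0],[10,0,0,-0.2,0,0,0],[10,0,0,-0.2,0,0,0],[10,0,0,-0.2,0,0,0],[10,0,0,0,0,0,0]]'; python3 -m creep '[[10,0,0,-0.1,0,0,0],[10,0,0,-0.1,0,0,0],[10,0,0,-0.1,0,0,0],[10,0,0,0,0,0,0]]'; python3 -m creep '[[10,0,0,-0.1,0,0,0],[10,0,0,0,0,0,0]]'
python3 - <<'E'
from sk import *
c=capture("side")
for d in search_frame(c,"ball1"): print(round(d["conf"],2),np.round(d["bbox"]),at_z(c,(d["bbox"][0]+d["bbox"][2])/2,(d["bbox"][1]+d["bbox"][3])/2,.018).round(3))
E
```

```text
time_s: 13.88
tcp_pos: [0.5504, -0.0394, 0.1554]
eef_rot: [-169.0, -8.1, 0.2]
contact_force: [-0.1, 0.2, -2.4]
gripper_width: 0.024
gripper_force: 60.0
time_s: 14.3
tcp_pos: [0.5497, -0.0396, 0.1388]
eef_rot: [-169.0, -7.9, 0.2]
contact_force: [-0.5, 1.3, -1.9]
gripper_width: 0.0239
gripper_force: 60.0
time_s: 14.63
tcp_pos: [0.5498, -0.0397, 0.1323]
eef_rot: [-169.0, -8.0, 0.2]
contact_force: [0.3, 0.1, -2.0]
gripper_width: 0.0236
gripper_force: 60.0
time_s: 14.8
tcp_pos: [0.55, -0.0396, 0.1302]
eef_rot: [-169.0, -8.0, 0.2]
contact_force: [-0.0, 0.3, -3.3]
gripper_width: 0.0236
gripper_force: 60.0
0.6 [319. 206. 327. 215.] [ 0.458 -0.065  0.018]
```

```bash
for i in 1; do python3 -m creep '[[10,0,0,-0.04,0,0,0],[10,0,0,0,0,0,0]]'; python3 -m creep '[[10,0,0,-0.04,0,0,0],[10,0,0,0,0,0,0]]'; python3 -m creep '[[10,0,0,-0.04,0,0,0],[10,0,0,0,0,0,0]]';  python3 -m creep '[[10,0,0,-0.04,0,0,0],[10,0,0,0,0,0,0]]'; done | grep -E 'tcp|contact'
```

```text
tcp_pos: [0.5501, -0.0396, 0.1296]
contact_force: [0.4, 0.4, -3.1]
tcp_pos: [0.5501, -0.0396, 0.1285]
contact_force: [0.0, -0.4, -2.2]
tcp_pos: [0.5501, -0.0396, 0.1274]
contact_force: [0.1, -0.4, -2.8]
tcp_pos: [0.55, -0.0396, 0.1264]
contact_force: [0.2, -0.8, -2.3]
```

```bash
for i in 1; do python3 -m creep '[[10,0,0,-0.06,0,0,0],[10,0,0,0,0,0,0]]'; python3 -m creep '[[10,0,0,-0.06,0,0,0],[10,0,0,0,0,0,0]]'; python3 -m creep '[[10,0,0,-0.06,0,0,0],[10,0,0,0,0,0,0]]'; done | grep -E 'tcp|contact'
python3 - <<'E'
from sk import *
c=capture("side"); cv2.imwrite("pics/t5.png",cv2.resize(c["frame"][170:270,230:350,::-1],(720,600),interpolation=cv2.INTER_CUBIC))
f=c["frame"].astype(int)
m=((f[...,0]>f[...,2]+25)&(f[...,1]>.6*f[...,0])).astype(np.uint8); m[:180]=0;m[245:]=0;m[:,:235]=0;m[:,335:]=0
n,_,st,ce=cv2.connectedComponentsWithStats(m)
for i in range(1,n):
    if st[i,4]>15: print(st[i],at_z(c,*ce[i],.018).round(3))
E
```

```text
tcp_pos: [0.55, -0.0396, 0.1248]
contact_force: [0.8, -0.4, -3.8]
tcp_pos: [0.55, -0.0396, 0.1233]
contact_force: [0.1, 0.5, -3.1]
tcp_pos: [0.55, -0.0396, 0.1218]
contact_force: [0.5, 0.1, -2.3]
[ 235  180  100   65 2222] [ 0.579 -0.004  0.018]
[280 180  24  16 189] [ 0.573 -0.139  0.018]
[307 202  19  17 194] [ 0.48  -0.062  0.018]
```

```bash
cat > balls.py <<'E'
from fit import *
def find(show=False):
    for n in("side","top"):
        c=capture(n); f=c["frame"].astype(int)
        m=((f[...,1]>.5*f[...,0])&(f[...,0]>60)&(f[...,0]>f[...,2]+20)).astype(np.uint8)
        k=np.zeros_like(m); q=np.array([proj(c,x) for x in W(box(-.123,.123,-.063,.063,.01,.012),[.5627,-.0265,-1])])
        cv2.fillConvexPoly(k,cv2.convexHull(q.astype(np.int32)),1); m&=k
        nn,_,st,ce=cv2.connectedComponentsWithStats(m)
        for i in range(1,nn):
            if st[i,4]>12: print(n,"blob",st[i][2:],ce[i].round(),at_z(c,*ce[i],.018).round(3)[:2])
        for d in search_frame(c,"ball1"):
            b=d["bbox"]; print(n,"net",round(d["conf"],2),np.round(b),at_z(c,(b[0]+b[2])/2,(b[1]+b[3])/2,.018).round(3)[:2])
find()
E
python3 -m creep '[[10,0,0,0.4,0,0,0],[10,0,0,0.8,0,0,0],[10,0,0,0.8,0,0,0],[10,0,0.5,0.3,0,0,0],[10,0,0.8,0,0,0,0],[10,0,0.8,0,0,0,0],[10,0,0.8,0,0,0,0],[10,0,0.4,0,0,0,0]]'; python3 balls.py
```

```text
time_s: 16.78
tcp_pos: [0.5503, 0.0445, 0.1807]
eef_rot: [-169.0, -8.1, 0.2]
contact_force: [-0.0, 0.4, -2.6]
gripper_width: 0.0235
gripper_force: 60.0
side blob [12  6 39] [285. 200.] [ 0.578 -0.076]
side blob [ 6  8 29] [297. 204.] [ 0.541 -0.071]
side blob [ 19  16 193] [316. 210.] [ 0.48  -0.061]
side net 0.63 [319. 205. 327. 216.] [ 0.458 -0.067]
side net 0.56 [282. 198. 288. 203.] [ 0.579 -0.074]
side net 0.49 [309. 203. 319. 213.] [ 0.488 -0.068]
side net 0.49 [315. 209. 319. 219.] [ 0.473 -0.047]
top blob [  42   61 1195] [290. 211.] [ 0.571 -0.004]
top blob [ 18  13 129] [308. 243.] [ 0.473 -0.057]
top net 0.64 [307. 244. 319. 249.] [ 0.464 -0.072]
top net 0.59 [299. 234. 307. 247.] [ 0.481 -0.044]
top net 0.47 [309. 232. 315. 242.] [ 0.491 -0.071]
```

View pics/t5.png

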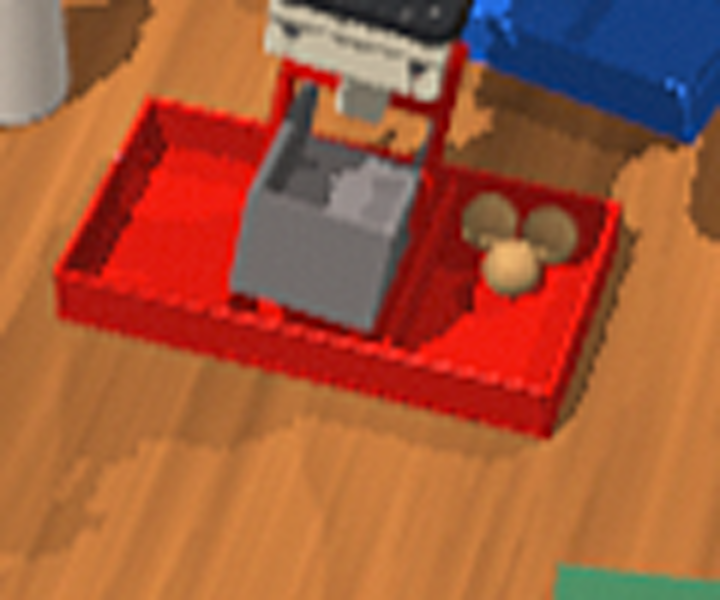

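t5 shows the empty shaker inside the middle bay, with its rear wall at crop (232..410, 180..328) and the three near balls at (490,220), (512,265) and (550,235). I'll compare this with the predicted pose.

Run:
```python
from sk import *
c=capture("side"); M,o=shk([.55,-.0396,.1218],[-169,-8,.2])
for p in((-62,-35,0),(-62,35,0),(-62,-35,60),(-62,35,60),(62,-35,60),(62,35,60),(62,-35,0),(0,41,122),(0,-41,122)):
    w=o+M@(np.array(p)/1000); print(p,w.round(4),((proj(c,w)-[230,170])*6).round())
for w in((.541,-.0735,.018),(.6015,.0345,.035),(.5235,.0345,.035)): print(w,((proj(c,w)-[230,170])*6).round())
```

```text
(-62, -35, 0) [0.5252 0.0377 0.0446] [370. 330.]
(-62, 35, 0) [0.5946 0.0379 0.0543] [228. 286.]
(-62, -35, 60) [0.5171 0.0262 0.1029] [394. 231.]
(-62, 35, 60) [0.5864 0.0264 0.1126] [249. 186.]
(62, -35, 60) [ 0.5208 -0.0955  0.0795] [455.  88.]
(62, 35, 60) [ 0.5901 -0.0953  0.0892] [318.  47.]
(62, -35, 0) [ 0.529  -0.084   0.0211] [430. 184.]
(0, 41, 122) [ 0.5858 -0.0462  0.162 ] [295.   3.]
(0, -41, 122) [ 0.5046 -0.0465  0.1506] [464.  54.]
(0.541, -0.0735, 0.018) [402. 198.]
(0.6015, 0.0345, 0.035) [218. 305.]
(0.5235, 0.0345, 0.035) [375. 339.]
```

```bash
python3 -m creep '[[10,0.4,-0.3,0,2,2,0],[10,0.6,-0.4,0,2,2,0],[10,0.6,-0.5,0,2,2,0],[10,0.6,-0.5,0,2,2,0],[10,0.6,-0.5,0,1,0,0],[10,0.6,-0.5,-0.4,0,0,0],[10,0.37,-0.34,-0.8,0,0,0],[10,0,0,-0.6,0,0,0]]';  python3 -m creep '[[10,0,0,-0.4,0,0,0],[10,0,0,0,0,0,0]]'; for i in 1; do python3 -m creep '[[10,0,0,-0.2,0,0,0],[10,0,0,-0.1,0,0,0],[10,0,0,0,0,0,0]]'; python3 -m creep '[[10,0,0,-0.1,0,0,0],[10,0,0,0,0,0,0]]'; python3 -m creep '[[10,0,0,-0.1,0,0,0],[10,0,0,0,0,0,0]]';python3 -m creep '[[10,0,0,-0.1,0,0,0],[10,0,0,0,0,0,0]]'; done | grep -E 'tcp|contact|rot'
```

```text
time_s: 17.7
tcp_pos: [0.6461, -0.0365, 0.1328]
eef_rot: [-160.1, -0.0, -0.6]
contact_force: [-0.5, 0.8, -2.8]
gripper_width: 0.024
gripper_force: 60.0
time_s: 17.87
tcp_pos: [0.6428, -0.034, 0.1215]
eef_rot: [-160.0, 0.3, -0.5]
contact_force: [-0.9, -0.1, -3.2]
gripper_width: 0.0242
gripper_force: 60.0
tcp_pos: [0.6444, -0.0329, 0.1176]
eef_rot: [-160.0, -0.0, -0.4]
contact_force: [-0.5, 0.8, -3.3]
tcp_pos: [0.6444, -0.0328, 0.115]
eef_rot: [-160.0, -0.0, -0.4]
contact_force: [-0.2, 0.5, -2.8]
tcp_pos: [0.6443, -0.0329, 0.112]
eef_rot: [-160.0, -0.0, -0.4]
contact_force: [0.1, 0.1, -2.7]
tcp_pos: [0.6443, -0.0331, 0.1092]
eef_rot: [-160.0, 0.0, -0.4]
contact_force: [-0.8, 0.5, -3.4]
```

```bash
for i in 1 ; do python3 -m creep '[[10,0,0,-0.06,0,0,0],[10,0,0,0,0,0,0]]'; python3 -m creep '[[10,0,0,-0.06,0,0,0],[10,0,0,0,0,0,0]]'; python3 -m creep '[[10,0,0,-0.06,0,0,0],[10,0,0,0,0,0,0]]';python3 -m creep '[[10,0,0,-0.06,0,0,0],[10,0,0,0,0,0,0]]'; python3 -m creep '[[10,0,0,-0.06,0,0,0],[10,0,0,0,0,0,0]]'; done | grep -E 'tcp|contact|rot'
```

```text
tcp_pos: [0.6444, -0.0331, 0.1078]
eef_rot: [-160.0, 0.0, -0.4]
contact_force: [0.2, -0.1, -2.7]
tcp_pos: [0.6443, -0.0331, 0.1063]
eef_rot: [-160.0, 0.0, -0.4]
contact_force: [0.2, -0.4, -1.5]
tcp_pos: [0.6443, -0.0331, 0.1048]
eef_rot: [-160.0, 0.0, -0.4]
contact_force: [0.0, 0.6, -2.7]
tcp_pos: [0.6443, -0.0331, 0.1033]
eef_rot: [-160.0, 0.0, -0.4]
contact_force: [-0.1, 0.2, -2.9]
tcp_pos: [0.6445, -0.0331, 0.1024]
eef_rot: [-160.0, -0.0, -0.4]
contact_force: [-1.4, 0.1, 0.7]
```

The nose probe touched the floor about 4 mm lower than a square front edge would. So the front underside slopes up to a thin lip, which can scoop when pitched about 40°. I'll scoop the two middle balls against the far wall, then pour them astride the divider.

```bash
python3 -m creep '[[10,0,0,0.5,0,0,0],[10,0,0,0.7,0,0,0],[10,-0.1,0,0.6,2,0,0],[10,-0.4,0,0.2,4,0,0],[10,-0.6,0,0,4,0,0],[10,-0.6,-0.1,0,4,0,0],[10,-0.6,-0.1,0,4,0,0],[10,-0.6,-0.08,0,2,0,0]]'; python3 -m creep '[[10,-0.4,0,0,0,0,0],[10,-0.06,0,-0.3,0,0,0],[10,0,0,-0.6,0,0,0],[10,0,0,-0.5,0,0,0],[10,0,0,-0.2,0,0,0],[10,0,0,0,0,0,0]]';  for i in 1; do python3 -m creep '[[10,0,0,-0.1,0,0,0],[10,0,0,0,0,0,0]]'; python3 -m creep '[[10,0,0,-0.06,0,0,0],[10,0,0,0,0,0,0]]'; python3 -m creep '[[10,0,0,-0.06,0,0,0],[10,0,0,0,0,0,0]]'; done | grep -E 'tcp|contact|rot'
```

```text
time_s: 20.12
tcp_pos: [0.5714, -0.0412, 0.1525]
eef_rot: [-139.8, 0.1, -0.4]
contact_force: [-0.2, -0.0, -3.1]
gripper_width: 0.0237
gripper_force: 60.0
time_s: 20.62
tcp_pos: [0.5598, -0.0391, 0.1098]
eef_rot: [-140.0, 0.3, -0.3]
contact_force: [0.2, 1.1, -2.1]
gripper_width: 0.0238
gripper_force: 60.0
tcp_pos: [0.5607, -0.0398, 0.1092]
eef_rot: [-140.0, 0.2, -0.3]
contact_force: [-0.2, 0.5, -1.5]
tcp_pos: [0.5606, -0.0401, 0.1082]
eef_rot: [-140.0, 0.1, -0.4]
contact_force: [0.1, 0.1, -2.2]
tcp_pos: [0.5604, -0.0402, 0.1066]
eef_rot: [-140.0, 0.1, -0.4]
contact_force: [0.1, 0.3, -2.8]
```

```bash
for i in 1; do python3 -m creep '[[10,0,0,-0.05,0,0,0],[10,0,0,0,0,0,0]]'; python3 -m creep '[[10,0,0,-0.05,0,0,0],[10,0,0,0,0,0,0]]'; python3 -m creep '[[10,0,0,-0.05,0,0,0],[10,0,0,0,0,0,0]]'; python3 -m creep '[[10,0,0,-0.05,0,0,0],[10,0,0,0,0,0,0]]'; done | grep -E 'tcp|contact'
```

```text
tcp_pos: [0.5603, -0.0402, 0.1052]
contact_force: [-0.3, 0.3, -3.6]
tcp_pos: [0.5603, -0.0402, 0.1039]
contact_force: [-0.5, -0.4, -2.5]
tcp_pos: [0.5603, -0.0401, 0.1026]
contact_force: [0.3, 0.3, -2.8]
tcp_pos: [0.5604, -0.0402, 0.1021]
contact_force: [-0.4, -0.6, 1.9]
```

```bash
python3 -m creep '[[10,0,-0.05,0.03,0,0,0],[10,0,-0.1,0,0,0,0],[10,0,-0.15,0,0,0,0],[10,0,-0.2,0,0,0,0],[10,0,-0.2,0,0,0,0],[10,0,-0.2,0,0,0,0],[10,0,-0.15,0,0,0,0]]' | grep -E 'tcp|contact'; for i in 1; do python3 -m creep '[[10,0,-0.1,0,0,0,0],[10,0,-0.1,0,0,0,0],[10,0,0,0,0,0,0]]';  python3 -m creep '[[10,0,-0.1,0,0,0,0],[10,0,0,0,0,0,0]]'; python3 -m creep '[[10,0,-0.1,0,0,0,0],[10,0,0,0,0,0,0]]'; done | grep -E 'tcp|contact|rot'
```

```text
tcp_pos: [0.5604, -0.0669, 0.1023]
contact_force: [0.2, 6.1, -1.4]
tcp_pos: [0.5603, -0.0685, 0.1028]
eef_rot: [-139.7, 0.2, -0.4]
contact_force: [1.1, 10.9, 0.3]
tcp_pos: [0.5602, -0.0693, 0.103]
eef_rot: [-139.5, 0.2, -0.4]
contact_force: [2.4, 16.6, -0.0]
tcp_pos: [0.5599, -0.0703, 0.1032]
eef_rot: [-139.4, 0.3, -0.4]
contact_force: [2.8, 20.7, 1.4]
```

```bash
python3 balls.py
```

```text
side blob [ 19  16 190] [316. 210.] [ 0.48  -0.061]
side blob [23  6 23] [281. 212.] [ 0.576 -0.023]
side net 0.55 [320. 204. 327. 216.] [ 0.458 -0.067]
side net 0.49 [314. 206. 321. 219.] [ 0.472 -0.053]
side net 0.45 [308. 200. 319. 214.] [ 0.489 -0.072]
top blob [ 12  34 245] [310. 205.] [ 0.591 -0.067]
top blob [10 26 45] [279. 211.] [0.573 0.028]
top blob [ 25  22 355] [290. 211.] [ 0.573 -0.005]
top blob [ 9  9 63] [312. 235.] [ 0.498 -0.07 ]
top blob [ 18  13 129] [308. 243.] [ 0.473 -0.057]
top net 0.43 [307. 242. 316. 251.] [ 0.463 -0.068]
top net 0.41 [310. 231. 317. 242.] [ 0.493 -0.075]
top net 0.41 [299. 236. 305. 245.] [ 0.482 -0.039]
```

```bash
python3 -m creep '[[10,0,0.25,0,0,0,0],[10,0,0.25,0,0,0,0],[10,-0.07,0,0,0,0,0],[10,0,0,0,0,0,0]]' | grep -E 'tcp|contact|rot'; python3 -m creep '[[10,0,-0.08,0,0,0,0],[10,0.05,-0.02,0,0,0,0],[10,0.05,0,0,0,0,0],[10,0.05,0,0,0,0,0],[10,0.05,0,0,0,0,0],[10,0.04,0,0,0,0,0],[10,0,0,0,0,0,0]]'| grep -E 'tcp|contact|rot';  for i in 1; do python3 -m creep '[[10,0,-0.08,0,0,0,0],[10,0,0,0,0,0,0]]';  python3 -m creep '[[10,0,-0.08,0,0,0,0],[10,0,0,0,0,0,0]]'; python3 -m creep '[[10,0,-0.08,0,0,0,0],[10,0,0,0,0,0,0]]'; done | grep -E 'tcp|contact|rot'
```

```text
tcp_pos: [0.5583, -0.0642, 0.1023]
eef_rot: [-140.1, 0.1, -0.4]
contact_force: [-0.9, 0.3, -2.3]
tcp_pos: [0.5629, -0.0666, 0.1023]
eef_rot: [-140.0, 0.3, -0.3]
contact_force: [-6.3, -1.0, 2.9]
tcp_pos: [0.5629, -0.0673, 0.1023]
eef_rot: [-139.9, 0.3, -0.3]
contact_force: [-5.5, 4.2, 0.8]
tcp_pos: [0.5629, -0.068, 0.1023]
eef_rot: [-139.7, 0.4, -0.3]
contact_force: [-4.7, 7.1, 0.5]
tcp_pos: [0.5629, -0.0686, 0.1024]
eef_rot: [-139.6, 0.4, -0.3]
contact_force: [-3.9, 11.7, 0.2]
```

Run:
```python
from h import *
c=capture("side");d=capture("top")
a=cv2.resize(c["frame"][180:240,260:340,::-1],(800,600),interpolation=cv2.INTER_CUBIC)[:, :480]
b=cv2.resize(d["frame"][180:240,284:316,::-1],(320,600),interpolation=cv2.INTER_CUBIC)
cv2.imwrite("pics/t6.png",np.hstack([a,b]))
```

```text
(no output)
```

View pics/t6.png

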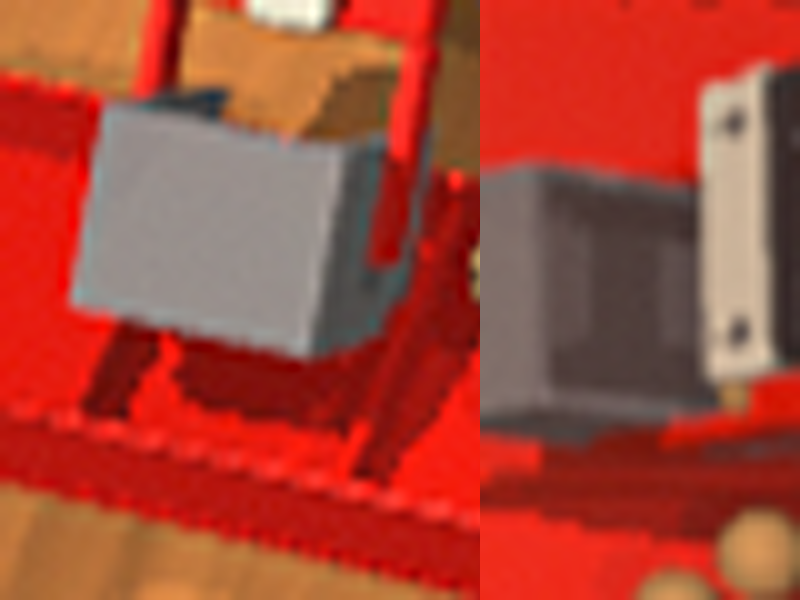

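The side view shows the shaker nose-down in the middle bay. The top view shows a ball peeping out at its -x side, at about px (309.5,219.5). I'll locate it.

Run:
```python
from sk import *
c=capture("top"); f=c["frame"].astype(int)
print(at_z(c,309.5,219.5,.018).round(4),at_z(c,309.5,219.5,.03).round(4))
s=r.get_state(); print(pts(*shk(s["tcp_pos"],s["eef_rot"])))
m=((f[...,1]>.5*f[...,0])&(f[...,0]>f[...,2]+30)).astype(np.uint8)
print(m[212:226,300:318])
for w in((.541,-.0735,.018),(.577,-.0735,.018),(.6015,-.0875,.035),(.5235,-.0875,.035),(.5235,.0345,.035)): print(w,proj(c,w).round(1))
```

```text
[ 0.5453 -0.0644  0.018 ] [ 0.5437 -0.0636  0.03  ]
{'lip': array([ 0.5623, -0.0633,  0.0066]), 'fL': array([ 0.5972, -0.06  , -0.0038]), 'fR': array([ 0.5272, -0.0597, -0.0034]), 'bL': array([0.5982, 0.0345, 0.0765]), 'bR': array([0.5282, 0.0348, 0.0769]), 'fLt': array([ 0.5974, -0.0989,  0.0419]), 'bLt': array([ 0.5984, -0.0044,  0.1222])}
[[0 0 0 0 0 0 1 1 1 0 0 1 1 0 0 0 0 0]
 [0 0 0 0 0 0 1 1 1 0 0 1 1 0 0 0 0 0]
 [0 0 0 0 0 0 1 1 1 1 1 1 1 0 0 0 0 0]
 [0 0 0 0 0 0 1 1 1 1 1 1 1 0 0 0 0 0]
 [0 0 0 0 0 0 1 1 1 1 1 1 1 0 0 1 0 0]
 [0 0 0 0 0 0 0 1 1 1 1 1 1 0 0 0 0 0]
 [0 0 0 0 0 0 0 1 1 1 1 0 0 0 0 0 0 0]
 [0 0 0 0 0 0 0 0 1 1 1 0 0 0 0 0 0 0]
 [0 0 0 0 0 0 0 0 1 1 1 0 0 0 0 0 0 0]
 [0 0 0 1 1 1 0 0 0 0 0 0 0 0 0 0 0 0]
 [1 1 0 0 0 0 0 0 0 0 0 0 0 0 0 0 0 0]
 [0 0 0 0 0 0 0 0 0 0 0 0 0 0 0 0 0 1]
 [0 0 0 0 0 0 0 0 0 0 0 0 0 0 0 0 1 0]
 [0 0 0 0 0 0 0 0 0 0 0 0 0 0 0 0 0 0]]
(0.541, -0.0735, 0.018) [312.5 220.9]
(0.577, -0.0735, 0.018) [312.2 209.2]
(0.6015, -0.0875, 0.035) [317.  200.3]
(0.5235, -0.0875, 0.035) [317.7 225.8]
(0.5235, 0.0345, 0.035) [277.2 226.4]
```

```bash
python3 -m creep '[[10,0,0.2,0,0,0,0],[10,0,0.15,0,0,0,0],[10,0.06,0,0,0,0,0],[10,0,0,0,0,0,0]]' | grep -E 'tcp|contact|rot'; python3 -m creep '[[10,0,-0.1,0,0,0,0],[10,-0.05,-0.02,0,0,0,0],[10,-0.05,0,0,0,0,0],[10,-0.04,0,0,0,0,0],[10,0,0,0,0,0,0]]'| grep -E 'tcp|contact|rot';  for i in 1; do python3 -m creep '[[10,0,-0.08,0,0,0,0],[10,0,0,0,0,0,0]]';  python3 -m creep '[[10,0,-0.08,0,0,0,0],[10,0,0,0,0,0,0]]'; python3 -m creep '[[10,0,-0.08,0,0,0,0],[10,0,0,0,0,0,0]]'; done | grep -E 'tcp|contact|rot'
```

```text
tcp_pos: [0.5634, -0.0643, 0.1023]
eef_rot: [-140.0, 0.4, -0.2]
contact_force: [-10.0, -3.4, 4.7]
tcp_pos: [0.5624, -0.0665, 0.1022]
eef_rot: [-140.0, 0.2, -0.4]
contact_force: [-2.8, 2.4, -1.7]
tcp_pos: [0.5625, -0.0677, 0.1024]
eef_rot: [-139.9, 0.2, -0.4]
contact_force: [-2.3, 5.7, -0.7]
tcp_pos: [0.5625, -0.0684, 0.1026]
eef_rot: [-139.8, 0.2, -0.4]
contact_force: [-1.8, 10.1, 0.4]
tcp_pos: [0.5624, -0.0691, 0.1028]
eef_rot: [-139.7, 0.2, -0.4]
contact_force: [-1.0, 14.1, 1.0]
```

```bash
for i in 1; do python3 -m creep '[[10,-0.2,0,0,0,0,0],[10,-0.08,0,0,0,0,0],[10,0.2,-0.02,0,0,0,0],[10,0.08,0,0,0,0,0],[10,-0.2,-0.02,0,0,0,0],[10,-0.08,0,0,0,0,0],[10,0.2,-0.02,0,0,0,0],[10,0.08,0,0,0,0,0]]';  python3 -m creep '[[10,-0.2,-0.02,0,0,0,0],[10,-0.08,0,0,0,0,0]]'; python3 -m creep '[[10,0.2,-0.02,0,0,0,0],[10,0.08,0,0,0,0,0]]'; done | grep -E 'tcp|contact|rot'
```

```text
tcp_pos: [0.561, -0.07, 0.1036]
eef_rot: [-139.6, 0.4, -0.2]
contact_force: [-7.7, 13.2, 8.1]
tcp_pos: [0.5584, -0.0703, 0.1041]
eef_rot: [-139.7, -0.2, -0.4]
contact_force: [8.2, 17.9, 2.2]
tcp_pos: [0.5609, -0.0703, 0.1037]
eef_rot: [-139.5, 0.4, -0.2]
contact_force: [-7.6, 15.9, 8.1]
```

```bash
python3 -m creep '[[10,0,0.2,0.1,0,0,0],[10,-0.04,0.3,0.1,0,0,0],[10,0,0.3,0.1,-2,0,0],[10,0,0.3,0,-3,0,0],[10,0,0.3,0,-3,0,0],[10,0,0.3,0,-3,0,0],[10,0,0.1,0,-1,0,0],[10,0,0,-0.1,0,0,0]]'; for i in 1; do python3 -m creep '[[10,0,0,-0.06,0,0,0],[10,0,0,0,0,0,0]]'; python3 -m creep '[[10,0,0,-0.06,0,0,0],[10,0,0,0,0,0,0]]'; python3 -m creep '[[10,0,0,-0.04,0,0,0],[10,0,0,0,0,0,0]]'; done | grep -E 'tcp|contact|rot'; python3 balls.py | grep -v net
```

```text
time_s: 27.63
tcp_pos: [0.5625, -0.0289, 0.1089]
eef_rot: [-152.1, -0.2, -0.2]
contact_force: [-0.5, 0.4, -2.7]
gripper_width: 0.0237
gripper_force: 60.0
tcp_pos: [0.5617, -0.0306, 0.1052]
eef_rot: [-152.0, 0.1, -0.4]
contact_force: [0.4, 0.5, -3.3]
tcp_pos: [0.5616, -0.0311, 0.1035]
eef_rot: [-152.0, 0.1, -0.5]
contact_force: [0.6, 0.2, -2.5]
tcp_pos: [0.5616, -0.0307, 0.1028]
eef_rot: [-152.0, 0.1, -0.4]
contact_force: [0.5, -0.4, -1.2]
side blob [14  9 87] [288. 202.] [ 0.568 -0.072]
side blob [ 19  16 190] [316. 210.] [ 0.48  -0.061]
side blob [22  6 22] [278. 226.] [0.569 0.032]
top blob [ 7  8 18] [289. 177.] [ 0.679 -0.004]
top blob [  34   80 1669] [307. 218.] [ 0.551 -0.056]
```

```bash
python3 -m creep '[[10,-0.04,-0.1,0.03,0,0,0],[10,-0.04,-0.15,0,0,0,0],[10,0,-0.15,0,0,0,0],[10,0,-0.1,0,0,0,0],[10,0,0,0,0,0,0]]' | grep -E 'tcp|contact|rot'; for i in 1; do python3 -m creep '[[10,0,-0.08,0,0,0,0],[10,0,0,0,0,0,0]]';  python3 -m creep '[[10,0,-0.08,0,0,0,0],[10,0,0,0,0,0,0]]'; python3 -m creep '[[10,0,-0.08,0,0,0,0],[10,0,0,0,0,0,0]]';python3 -m creep '[[10,0,-0.06,0,0,0,0],[10,0,0,0,0,0,0]]'; done | grep -E 'tcp|contact'; python3 balls.py | grep -v net
```

```text
tcp_pos: [0.5597, -0.0433, 0.1041]
eef_rot: [-152.0, 0.1, -0.4]
contact_force: [0.2, -0.1, -2.5]
tcp_pos: [0.5597, -0.045, 0.104]
contact_force: [-0.7, 0.2, -2.4]
tcp_pos: [0.5595, -0.0463, 0.104]
contact_force: [0.3, 1.4, -1.7]
tcp_pos: [0.5593, -0.0473, 0.1039]
contact_force: [0.3, 6.0, -4.5]
tcp_pos: [0.5591, -0.0479, 0.1037]
contact_force: [1.3, 8.7, -4.5]
side blob [15  7 64] [288. 201.] [ 0.57  -0.075]
side blob [ 19  16 190] [316. 210.] [ 0.48  -0.061]
side blob [24  6 24] [280. 222.] [0.569 0.013]
top blob [ 29  80 959] [311. 222.] [ 0.537 -0.067]
top blob [10 13 23] [289. 196.] [ 0.619 -0.003]
```

```bash
for i in 1; do python3 -m creep '[[10,0.1,-0.06,0,0,0,0],[10,-0.15,0,0,0,0,0],[10,0.15,-0.04,0,0,0,0],[10,-0.15,0,0,0,0,0],[10,0.15,-0.04,0,0,0,0],[10,-0.1,0,0,0,0,0]]';  python3 -m creep '[[10,0,-0.04,0,0.7,0,0],[10,0,-0.04,0,-0.7,0,0],[10,0,-0.04,0,0.7,0,0],[10,0,-0.04,0,-0.7,0,0],[10,0,0,0,0,0,0]]';  done | grep -E 'tcp|contact|rot'; python3 balls.py | grep -v net
```

```text
tcp_pos: [0.5588, -0.0498, 0.103]
eef_rot: [-151.7, 0.3, -0.4]
contact_force: [2.5, 12.6, -7.9]
tcp_pos: [0.5577, -0.0522, 0.1026]
eef_rot: [-151.6, 0.4, -0.4]
contact_force: [0.3, 17.5, -11.1]
side blob [15  6 50] [289. 200.] [ 0.568 -0.078]
side blob [ 19  16 190] [316. 210.] [ 0.48  -0.061]
side blob [25  6 25] [280. 221.] [0.569 0.008]
top blob [ 28  80 737] [311. 226.] [ 0.525 -0.069]
top blob [ 6 26 59] [292. 201.] [ 0.604 -0.012]
top blob [ 5 11 15] [281. 215.] [0.56  0.023]
```

The balls are climbing the lip: the push is 17 N with an 8 N reaction downwards. Now I'll level and raise the shaker while keeping the lip against the far wall.

```bash
for i in 1; do python3 -m creep '[[10,0,0.03,0.03,-1,0,0],[10,0,0.05,0.03,-1,0,0],[10,0,0.05,0.03,-1,0,0],[10,0,0.05,0.03,-1,0,0],[10,0,0,0,0,0,0]]';  python3 -m creep '[[10,0,0.05,0.03,-1,0,0],[10,0,0.05,0.03,-1,0,0],[10,0,0.05,0.03,-1,0,0],[10,0,0.05,0.03,-1,0,0],[10,0,0,0,0,0,0]]';  done | grep -E 'tcp|contact|rot'; python3 balls.py | grep -v net
```

```text
tcp_pos: [0.5575, -0.0466, 0.1057]
eef_rot: [-155.6, 0.3, -0.4]
contact_force: [0.4, 20.2, -10.5]
tcp_pos: [0.5577, -0.0416, 0.1088]
eef_rot: [-159.6, 0.2, -0.4]
contact_force: [-0.7, 21.1, -9.7]
side blob [15  8 79] [288. 201.] [ 0.569 -0.074]
side blob [ 19  16 190] [316. 210.] [ 0.48  -0.061]
side blob [21  5 22] [282. 224.] [0.561 0.019]
top blob [  42   80 3327] [296. 215.] [ 0.56  -0.024]
```

```bash
for i in 1; do python3 -m creep '[[10,0,0.06,0.05,-1,0,0],[10,0,0.06,0.05,-1,0,0],[10,0,0.06,0.05,-1,0,0],[10,0,0.06,0.05,-1,0,0],[10,0,0,0,0,0,0]]';  python3 -m creep '[[10,0,0.06,0.05,-1,0,0],[10,0,0.06,0.05,-1,0,0],[10,0,0.06,0.05,-1,0,0],[10,0,0.06,0.05,-1,0,0],[10,0,0,0,0,0,0]]';  done | grep -E 'tcp|contact|rot'
python3 - <<'E'
from sk import *
s=r.get_state(); print(pts(*shk(s["tcp_pos"],s["eef_rot"])))
E
python3 balls.py
```

```text
tcp_pos: [0.5584, -0.036, 0.1142]
eef_rot: [-163.6, 0.1, -0.4]
contact_force: [0.1, 20.5, -6.2]
tcp_pos: [0.5593, -0.0299, 0.1197]
eef_rot: [-167.6, -0.0, -0.4]
contact_force: [-0.6, 21.1, -4.9]
{'lip': array([ 0.559 , -0.0701,  0.0325]), 'fL': array([ 0.594 , -0.0721,  0.0219]), 'fR': array([ 0.524 , -0.0716,  0.0218]), 'bL': array([0.5949, 0.049 , 0.0485]), 'bR': array([0.5249, 0.0495, 0.0485]), 'fLt': array([ 0.5939, -0.085 ,  0.0805]), 'bLt': array([0.5948, 0.0361, 0.1071])}
side blob [15  7 52] [287. 200.] [ 0.573 -0.077]
side blob [ 19  16 189] [316. 210.] [ 0.48  -0.061]
side blob [19  5 19] [279. 225.] [0.567 0.025]
side net 0.42 [307. 202. 318. 212.] [ 0.491 -0.07 ]
side net 0.42 [311. 207. 321. 217.] [ 0.477 -0.055]
side net 0.4 [281. 194. 290. 203.] [ 0.58  -0.083]
top blob [ 14  80 668] [281. 213.] [0.566 0.023]
top blob [ 29  26 715] [304. 188.] [ 0.645 -0.049]
top blob [ 25  23 216] [301. 212.] [ 0.57 -0.04]
top blob [ 9  9 63] [312. 235.] [ 0.497 -0.07 ]
top blob [ 18  13 126] [308. 243.] [ 0.473 -0.057]
top net 0.57 [312. 230. 318. 240.] [ 0.499 -0.08 ]
```

```bash
for i in 1; do python3 -m creep '[[10,0,0.06,0.08,-1,0,0],[10,0,0.06,0.08,-1,0,0],[10,0,0.06,0.08,-1,0,0],[10,0,0.06,0.08,-1,0,0],[10,0,0.06,0.08,-1,0,0],[10,0,0.06,0.08,-1,0,0],[10,0,0,0,0,0,0]]';  done | grep -E 'tcp|contact|rot'
python3 - <<'E'
from sk import *
c=capture("side"); s=r.get_state(); R0=s["eef_rot"]
f=c["frame"]
# bottom-rear edge check: print predicted pixels and compare by grey edges
for dp in(0,5,10):
    rp=Ro.from_rotvec([dp,0,0],degrees=True)*Ro.from_euler("xyz",R0,degrees=True)
    M,o=shk([0,0,0],rp.as_euler("xyz",degrees=True)); M0,o0=shk(s["tcp_pos"],R0)
    g=o0+M0@[0,0,.105]; o=g-M@[0,0,.105]
    print(dp,[(proj(c,o+M@(np.array(p)/1000))).round(1).tolist() for p in((-62,0,0),(-62,0,60))])
u=int(proj(c,o0+M0@[-.062,0,.03])[0]); print(u); print(f[190:245,u].tolist())
E
python3 balls.py
```

```text
tcp_pos: [0.562, -0.0217, 0.1339]
eef_rot: [-173.7, -0.4, -0.3]
contact_force: [-0.2, 20.5, 6.3]
0 [[277.5, 222.7], [278.0, 206.4]]
5 [[276.6, 223.2], [277.6, 205.7]]
10 [[275.7, 223.4], [277.3, 204.7]]
277
[[62, 60, 59], [63, 62, 61], [71, 69, 68], [76, 72, 72], [77, 73, 72], [79, 75, 74], [77, 73, 72], [76, 71, 71], [74, 69, 68], [79, 74, 74], [86, 82, 80], [90, 85, 84], [90, 86, 85], [91, 86, 85], [88, 84, 82], [96, 90, 89], [121, 115, 113], [125, 118, 116], [115, 110, 108], [117, 111, 109], [115, 109, 108], [118, 111, 110], [117, 110, 108], [114, 108, 107], [116, 109, 107], [115, 109, 108], [117, 111, 109], [114, 110, 107], [115, 110, 108], [117, 110, 108], [116, 109, 108], [117, 113, 110], [116, 114, 112], [117, 105, 102], [124, 60, 58], [126, 10, 7], [116, 16, 14], [156, 20, 16], [183, 21, 19], [176, 23, 14], [179, 20, 15], [181, 16, 12], [177, 71, 35], [178, 111, 57], [183, 117, 59], [185, 117, 60], [185, 115, 58], [184, 113, 56], [200, 122, 63], [210, 132, 65], [209, 129, 65], [209, 129, 66], [213, 131, 66], [212, 132, 66], [214, 134, 68]]
side blob [ 19  16 191] [316. 210.] [ 0.48  -0.061]
side net 0.61 [319. 203. 327. 215.] [ 0.461 -0.072]
side net 0.58 [311. 207. 318. 218.] [ 0.48  -0.051]
side net 0.39 [282. 193. 290. 199.] [ 0.581 -0.094]
top blob [  42   34 1137] [294. 190.] [ 0.637 -0.017]
top blob [10  5 31] [312. 207.] [ 0.584 -0.074]
top blob [16 11 90] [290. 211.] [ 0.571 -0.006]
top blob [17  5 17] [284. 222.] [0.538 0.014]
top blob [ 8  4 19] [313. 220.] [ 0.544 -0.075]
top blob [ 9  9 64] [312. 235.] [ 0.497 -0.07 ]
top blob [ 18  13 126] [308. 243.] [ 0.473 -0.057]
top net 0.57 [308. 240. 318. 250.] [ 0.466 -0.072]
top net 0.48 [296. 234. 307. 246.] [ 0.483 -0.04 ]
top net 0.45 [311. 229. 315. 243.] [ 0.494 -0.073]
```

```bash
python3 -m creep '[[10,0,0.1,0,-0.5,0,0],[10,0,0.15,0,-1,0,0],[10,0,0.2,0.05,-1,0,0],[10,0,0.2,0.1,-1,0,0],[10,0,0.2,0.1,-1,0,0],[10,0,0.2,0.2,-1,0,0],[10,0,0.1,0.2,0,0,0],[10,0,0,0,0,0,0]]'; python3 balls.py
```

```text
time_s: 34.3
tcp_pos: [0.5602, 0.0023, 0.1494]
eef_rot: [-179.5, -0.2, -0.3]
contact_force: [-0.4, 0.0, -2.4]
gripper_width: 0.0238
gripper_force: 60.0
side blob [ 19  16 192] [316. 210.] [ 0.48  -0.061]
side net 0.64 [313. 210. 322. 218.] [ 0.471 -0.048]
top blob [ 42  35 462] [295. 196.] [ 0.618 -0.021]
top blob [ 4  6 18] [277. 212.] [0.57  0.034]
top blob [ 8  5 15] [309. 214.] [ 0.563 -0.064]
top blob [16  4 19] [299. 223.] [ 0.535 -0.033]
top blob [ 9  9 64] [312. 235.] [ 0.497 -0.07 ]
top blob [ 18  13 129] [308. 243.] [ 0.473 -0.057]
top net 0.59 [296. 237. 306. 248.] [ 0.475 -0.038]
top net 0.37 [309. 242. 318. 248.] [ 0.467 -0.075]
```

```bash
python3 -m creep '[[10,0,0.1,0.1,0,0,0],[10,0,0.2,0.2,0,0,0],[10,0,0.3,0.3,0,0,0],[10,0,0.4,0.3,0,0,0],[10,0,0.4,0.2,0,0,0],[10,0,0.4,0.1,0,0,0],[10,0,0.2,0,0,0,0],[10,0,0.1,0,0,0,0]]'
cat > look.py <<'E'
from sk import *
s=r.get_state(); M,o=shk(s["tcp_pos"],s["eef_rot"]); print(pts(M,o)["lip"])
for n in("side","top"):
    c=capture(n); f=c["frame"].astype(int)
    m=((f[...,1]>.5*f[...,0])&(f[...,1]<.85*f[...,0])&(f[...,0]>60)&(f[...,0]>f[...,2]+20)).astype(np.uint8)
    q=np.array([proj(c,o+M@np.array(p)) for p in((.062,.03,.02),(.062,-.03,.02),(-.06,.03,.06),(-.06,-.03,.06),(-.06,.03,.02),(-.06,-.03,.02))])
    print(n,"inner",q.round().tolist())
    l,t=q.min(0).astype(int)-3; R,b=q.max(0).astype(int)+4
    cv2.imwrite(f"pics/look_{n}.png",c["frame"][t:b,l:R,::-1])
    print("\n".join("".join("#" if m[v,u] else ("r" if f[v,u,1]<.4*f[v,u,0] else ".") for u in range(l,R)) for v in range(t,b)))
E
python3 look.py; python3 balls.py
```

```text
time_s: 35.17
tcp_pos: [0.5596, 0.0555, 0.1784]
eef_rot: [-179.5, -0.1, -0.3]
contact_force: [0.5, 0.0, -1.6]
gripper_width: 0.0243
gripper_force: 60.0
[ 0.5595 -0.0018  0.1015]
side inner [[274.0, 193.0], [295.0, 197.0], [259.0, 214.0], [281.0, 219.0], [260.0, 224.0], [282.0, 229.0]]
..........................#rrrrrrrrrr#..##
..........................#rrrrrrrrrr#..##
..........................#rrrrrrrrrr#..##
..........................#rrrrrrrrrrr..##
..........................#rrrrrrrrrrr..##
..........................#rrrrrrrrrrr..r.
#####.....................#rrrrrrrrrrr..rr
rrrr.###..................#rrrrrrrrrrr..rr
rrrrrrrr..................#rrrrrrrrrrr..rr
rrrrrrrr#..................#.rrrrrrrrr..rr
rrrrrrr#......................##.rrrrr..rr
rrrrrrr#.........................rrrrr..rr
rrrrrr...........................rrrrr..rr
rrrrrr#..........................rrrrr..rr
rrrrrr...........................rrrr..rrr
rrrrr#...........................rrrr..rrr
rrrrr#...........................rrrrr#rrr
rrrr#............................rrrrr.#rr
rrrr#............................rrrr.#.
[... 2759 characters left out ...]
blob [ 19  16 192] [316. 210.] [ 0.48  -0.061]
side blob [ 5  9 22] [294. 210.] [ 0.54  -0.043]
side net 0.65 [312. 210. 321. 219.] [ 0.473 -0.045]
side net 0.6 [133. 208. 218. 284.] [0.822 0.18 ]
side net 0.49 [308. 204. 317. 214.] [ 0.491 -0.063]
side net 0.46 [318. 203. 328. 215.] [ 0.461 -0.071]
top blob [ 15  30 178] [283. 188.] [0.645 0.014]
top blob [ 9  8 52] [302. 219.] [ 0.548 -0.042]
top blob [ 9  9 63] [312. 235.] [ 0.497 -0.07 ]
top blob [ 18  13 128] [308. 243.] [ 0.473 -0.057]
top net 0.62 [296. 236. 305. 249.] [ 0.475 -0.035]
top net 0.59 [306. 243. 316. 249.] [ 0.464 -0.067]
top net 0.59 [298. 217. 306. 220.] [ 0.549 -0.041]
top net 0.46 [307. 230. 317. 244.] [ 0.492 -0.071]
```

```bash
python3 -m creep '[[10,0,0.2,0,0,0,0],[10,0,0.4,0,0,0,0],[10,0,0.6,0,0,0,0],[10,0,0.7,0,0,0,0],[10,0,0.7,0,0,0,0],[10,0,0.7,0,0,0,0],[10,0,0.7,0,0,0,0],[10,0,0.6,0,0,0,0]]'; python3 -m creep '[[10,0,0.5,0,0,0,0],[10,0,0.3,0,0,0,0],[10,0,0.1,0,0,0,0],[10,0,0,0,0,0,0]]'; python3 balls.py
python3 - <<'E'
from sk import *
c=capture("side"); f=c["frame"].astype(int); s=r.get_state(); M,o=shk(s["tcp_pos"],s["eef_rot"])
for x in(.04,.02,0,-.02,-.045):
    for y in(-.015,.015):
        p=proj(c,o+M@[x,y,.03]).round().astype(int); print(x,y,p,f[p[1],p[0]])
E
```

```text
time_s: 36.13
tcp_pos: [0.5596, 0.1708, 0.1783]
eef_rot: [-179.5, -0.1, -0.4]
contact_force: [0.1, 0.0, -2.4]
gripper_width: 0.0237
gripper_force: 60.0
time_s: 36.47
tcp_pos: [0.5596, 0.1921, 0.1782]
eef_rot: [-179.5, -0.1, -0.3]
contact_force: [-0.3, -1.1, -1.9]
gripper_width: 0.0235
gripper_force: 60.0
side blob [ 30  25 477] [257. 204.] [ 0.655 -0.034]
side blob [ 24  19 116] [285. 207.] [ 0.572 -0.049]
side blob [ 7  6 20] [273. 206.] [ 0.606 -0.043]
side blob [ 19  15 173] [316. 211.] [ 0.478 -0.059]
side blob [ 7  5 16] [265. 224.] [0.606 0.035]
side net 0.41 [319. 205. 330. 212.] [ 0.456 -0.073]
side net 0.39 [312. 210. 322. 218.] [ 0.473 -0.047]
side net 0.32 [241. 222. 280. 275.] [0.589 0.122]
top blob [ 10  18 122] [303. 214.] [ 0.564 -0.044]
top blob [ 9  9 63] [312. 235.] [ 0.497 -0.07 ]
top blob [ 18  13 126] [308. 243.] [ 0.473 -0.057]
top net 0.6 [307. 242. 317. 249.] [ 0.466 -0.07 ]
top net 0.49 [297. 215. 308. 218.] [ 0.555 -0.042]
top net 0.43 [274. 168. 318. 257.] [ 0.568 -0.023]
top net 0.42 [299. 233. 306. 248.] [ 0.48  -0.041]
0.04 -0.015 [272 236] [127  35  33]
0.04 0.015 [261 233] [50 51 54]
0.02 -0.015 [270 241] [90 85 84]
0.02 0.015 [258 239] [69 67 64]
0 -0.015 [267 247] [78 74 73]
0 0.015 [256 245] [133 126 125]
-0.02 -0.015 [264 253] [77 73 72]
-0.02 0.015 [253 250] [93 88 87]
-0.045 -0.015 [261 261] [130 122 120]
-0.045 0.015 [250 258] [130 123 122]
```

Both balls are still in the middle bay, now at about (.551,-.043) and (.578,-.043); they jammed just short of popping over the lip. I'll retry at a lower pitch, with sideways dither to break the friction.

```bash
python3 -m creep '[[10,0,-0.5,0,2,0,0],[10,0,-0.9,0,3,0,0],[10,0,-1,0,3,0,0],[10,0,-1,0,3,0,0],[10,0,-1,0,3,0,0],[10,0,-1,0,3,0,0],[10,0,-1,-0.2,3,0,0],[10,0,-0.7,-0.4,2.5,0,0]]' |grep -E 'time|tcp|rot'; python3 -m creep '[[10,0,-0.4,-0.6,0,0,0],[10,0,-0.1,-0.7,0,0,0],[10,0,0,-0.5,0,0,0],[10,0,0,-0.1,0,0,0],[10,0,-0.1,-0.05,0,0,0],[10,0,-0.2,-0.1,0,0,0],[10,0,-0.2,-0.1,0,0,0],[10,0,-0.2,-0.1,0,0,0]]'|grep -E 'time|tcp|contact|rot'; python3 -m creep '[[10,0,-0.2,-0.05,0,0,0],[10,0,-0.2,-0.05,0,0,0],[10,0,-0.1,-0.03,0,0,0],[10,0,0,0,0,0,0]]'|grep -E 'time|tcp|contact|rot'
```

```text
time_s: 37.38
tcp_pos: [0.5605, 0.0115, 0.165]
eef_rot: [-156.9, -0.2, -0.5]
time_s: 38.05
tcp_pos: [0.56, -0.0157, 0.1076]
eef_rot: [-157.0, -0.1, -0.3]
contact_force: [-0.3, -0.6, -0.6]
time_s: 38.38
tcp_pos: [0.5596, -0.0291, 0.1036]
eef_rot: [-157.0, 0.0, -0.4]
contact_force: [-0.0, 0.2, -1.6]
```

```bash
for i in 1; do python3 -m creep '[[10,0,-0.15,-0.02,0,0,0],[10,0,-0.15,0,0,0,0],[10,0,-0.1,0,0,0,0],[10,0,-0.05,0,0,0,0]]';  python3 -m creep '[[10,0.12,-0.05,0,0,0,0],[10,-0.2,-0.03,0,0,0,0],[10,0.2,-0.03,0,0,0,0],[10,-0.2,-0.03,0,0,0,0],[10,0.2,-0.03,0,0,0,0],[10,-0.2,-0.03,0,0,0,0],[10,0.2,-0.03,0,0,0,0],[10,-0.12,-0.03,0,0,0,0]]'; python3 -m creep '[[10,0.12,-0.03,0,0,0,0],[10,-0.2,-0.03,0,0,0,0],[10,0.2,-0.03,0,0,0,0],[10,-0.2,-0.03,0,0,0,0],[10,0.2,-0.03,0,0,0,0],[10,-0.2,-0.03,0,0,0,0],[10,0.2,-0.03,0,0,0,0],[10,-0.12,-0.03,0,0,0,0]]'; done |grep -E 'time|tcp|contact|rot'; python3 balls.py | grep -E "side"
```

```text
time_s: 38.72
tcp_pos: [0.5596, -0.0394, 0.1033]
eef_rot: [-157.0, 0.0, -0.4]
contact_force: [-0.5, 3.6, -3.3]
time_s: 39.38
tcp_pos: [0.5595, -0.0432, 0.1025]
eef_rot: [-156.8, 0.1, -0.4]
contact_force: [1.4, 11.3, -7.2]
time_s: 40.05
tcp_pos: [0.5605, -0.0514, 0.1029]
eef_rot: [-157.0, 0.0, -0.3]
contact_force: [1.2, 0.0, -3.2]
side blob [15  8 70] [287. 201.] [ 0.572 -0.075]
side blob [ 19  16 191] [316. 210.] [ 0.48  -0.061]
side blob [24  6 24] [280. 222.] [0.569 0.013]
side net 0.58 [311. 211. 321. 217.] [ 0.475 -0.048]
side net 0.48 [318. 204. 328. 217.] [ 0.459 -0.066]
```

The force fell to zero while the lip went on to y = -.075, so the lip is now under the balls. Before lifting, I'll work out where the front groove lies.

```bash
python3 - <<'E'
from sk import *
c=capture("top"); f=cv2.imread("pics/top0.png")[:,:,::-1].astype(int)
m=((f[...,0]>f[...,2]+35)&(f[...,1]>.6*f[...,0])&(f[...,1]<.85*f[...,0])).astype(np.uint8)
a=np.radians(-61); ex=np.array([np.cos(a),np.sin(a)]); ey=np.array([-ex[1],ex[0]])
for u,v in((157,240),(170,260),(138,263),(100,275),(110,295)):
    p=at_z(c,120+u/2.5,140+v/2.5,.026)[:2]-[.467,.346]; print(u,v,(p@ex).round(3),(p@ey).round(3))
E
python3 balls.py | grep -E "top"
```

```text
157 240 0.039 0.016
170 260 0.041 -0.013
138 263 0.006 0.003
100 275 -0.04 0.013
110 295 -0.041 -0.014
top blob [  39   80 2533] [302. 214.] [ 0.562 -0.04 ]
```

```bash
python3 -m creep '[[10,0,0.06,0.02,-1,0,0],[10,0,0.11,0.05,-2,0,0],[10,0,0.11,0.05,-2,0,0],[10,0,0.11,0.06,-2,0,0],[10,0,0.12,0.06,-2,0,0],[10,0,0.12,0.06,-2,0,0],[10,0,0,0,0,0,0]]' |grep -E 'time|tcp|contact|rot'; python3 -m creep '[[10,0,0.18,0.41,-6,0,0],[10,0,-0.07,0.24,-6,0,0],[10,0,-0.06,0.2,-5,0,0],[10,0,0,0.3,-3,0,0],[10,0,0,0.4,0,0,0],[10,0,0,0.3,0,0,0],[10,0,0,0,0,0,0]]' |grep -E 'time|tcp|contact|rot'; python3 balls.py
```

```text
time_s: 41.08
tcp_pos: [0.56, -0.0355, 0.1118]
eef_rot: [-168.2, -0.2, -0.3]
contact_force: [-0.4, 0.4, -2.3]
time_s: 41.67
tcp_pos: [0.5608, -0.0349, 0.1591]
eef_rot: [172.1, -0.4, -0.3]
contact_force: [0.6, -0.1, -3.0]
side blob [ 19  16 190] [316. 210.] [ 0.48  -0.061]
side net 0.63 [311. 208. 321. 217.] [ 0.477 -0.051]
side net 0.55 [306. 201. 317. 212.] [ 0.495 -0.073]
top blob [ 36  48 486] [293. 196.] [ 0.621 -0.015]
top blob [ 5  9 17] [316. 217.] [ 0.554 -0.084]
top blob [ 9  9 63] [312. 235.] [ 0.497 -0.07 ]
top blob [ 18  13 125] [308. 243.] [ 0.473 -0.057]
top net 0.46 [306. 230. 318. 242.] [ 0.495 -0.07 ]
top net 0.44 [299. 236. 308. 248.] [ 0.476 -0.044]
top net 0.4 [307. 240. 316. 249.] [ 0.469 -0.069]
```

```bash
python3 -m creep '[[10,0.05,0.1,0.1,0,0,0],[10,0.1,0.2,0.1,0,0,0],[10,0.2,0.3,0.1,0,0,0],[10,0.25,0.4,0,0,0,0],[10,0.25,0.5,0,0,0,0],[10,0.25,0.5,0,0,0,0],[10,0.2,0.5,0,0,0,0],[10,0.15,0.4,0,0,0,0]]' |grep -E 'time|tcp|contact|rot'; python3 -m creep '[[10,0.1,0.3,0,0,0,0],[10,0.05,0.2,0,0,0,0],[10,0,0.1,0,0,0,0],[10,0,0,0,0,0,0]]' |grep -E 'time|tcp|contact|rot'; python3 balls.py
```

```text
time_s: 42.53
tcp_pos: [0.5967, 0.0394, 0.1642]
eef_rot: [172.0, -0.2, -0.3]
contact_force: [-0.1, -0.4, -2.7]
time_s: 42.87
tcp_pos: [0.5994, 0.0528, 0.1644]
eef_rot: [172.0, -0.2, -0.3]
contact_force: [-0.1, 0.1, -2.8]
side blob [ 28  11 133] [261. 202.] [ 0.647 -0.047]
side blob [ 19  16 193] [316. 210.] [ 0.48  -0.061]
side net 0.52 [313. 209. 320. 216.] [ 0.475 -0.054]
side net 0.51 [221. 145. 243. 186.] [ 0.789 -0.178]
side net 0.39 [319. 204. 328. 216.] [ 0.458 -0.069]
top blob [ 7  3 15] [278. 179.] [0.673 0.029]
top blob [ 7  6 40] [286. 190.] [0.64  0.007]
top blob [11 11 85] [286. 201.] [0.605 0.007]
top blob [ 7  3 14] [297. 201.] [ 0.604 -0.028]
top blob [ 9  9 63] [312. 235.] [ 0.497 -0.07 ]
top blob [ 18  13 127] [308. 243.] [ 0.473 -0.057]
top net 0.57 [299. 236. 305. 247.] [ 0.478 -0.04 ]
top net 0.49 [283. 198. 293. 200.] [0.609 0.   ]
```

```bash
python3 -m creep '[[10,0,0,-0.05,1,0,0],[10,0,0,-0.1,2,0,0],[10,0,0,-0.13,2.5,0,0],[10,0,0,-0.13,2.5,0,0],[10,0,0,-0.13,2.5,0,0],[10,0,0,-0.13,2.5,0,0],[10,0,-0.03,-0.13,2,0,0],[10,0,-0.06,-0.1,1.5,0,0]]' |grep -E 'time|tcp|contact|rot'; python3 -m creep '[[10,0,-0.06,-0.02,1,0,0],[10,0,-0.06,0.01,1,0,0],[10,0,-0.05,0.01,0.8,0,0],[10,0,-0.05,0.01,0.8,0,0],[10,0,-0.05,0.01,0.8,0,0],[10,0,-0.05,0.01,0.8,0,0],[10,0,-0.05,0.01,0.8,0,0],[10,0,-0.05,0.01,0.8,0,0]]' |grep -E 'time|tcp|contact|rot';  python3 -m creep '[[10,0,-0.05,0.01,0.8,0,0],[10,0,-0.05,0.01,0.8,0,0],[10,0,-0.05,0.01,0.8,0,0],[10,0,-0.05,0.01,0.8,0,0],[10,0,-0.05,0.01,0.8,0,0],[10,0,0,0,0,0,0],[10,0,0,0,0,0,0],[10,0,0,0,0,0,0]]' |grep -E 'time|tcp|contact|rot'; python3 balls.py
```

```text
time_s: 43.73
tcp_pos: [0.5997, 0.0495, 0.1421]
eef_rot: [-171.4, -0.1, -0.4]
contact_force: [-0.8, -0.5, -2.6]
time_s: 44.4
tcp_pos: [0.5997, 0.0396, 0.1434]
eef_rot: [-164.7, -0.0, -0.4]
contact_force: [-0.1, -0.5, -2.3]
time_s: 45.07
tcp_pos: [0.5996, 0.0333, 0.1445]
eef_rot: [-160.7, 0.0, -0.4]
contact_force: [0.6, -0.5, -2.5]
side blob [15  6 49] [261. 195.] [ 0.656 -0.076]
side blob [ 9  9 57] [298. 204.] [ 0.535 -0.071]
side blob [ 19  16 190] [316. 210.] [ 0.48  -0.061]
side net 0.63 [297. 199. 302. 206.] [ 0.535 -0.078]
side net 0.45 [312. 210. 321. 219.] [ 0.474 -0.046]
side net 0.41 [320. 203. 326. 214.] [ 0.461 -0.074]
top blob [33  5 93] [304. 176.] [ 0.681 -0.051]
top blob [ 23  25 219] [283. 191.] [0.637 0.016]
top blob [12  9 59] [312. 184.] [ 0.655 -0.074]
top blob [ 13  53 351] [280. 237.] [0.494 0.027]
top blob [ 9  8 60] [312. 223.] [ 0.536 -0.071]
top blob [ 9  9 64] [312. 235.] [ 0.498 -0.07 ]
top blob [ 18  13 128] [308. 243.] [ 0.473 -0.057]
top net 0.48 [307. 230. 317. 242.] [ 0.495 -0.07 ]
top net 0.25 [345. 180. 403. 272.] [ 0.523 -0.26 ]
```

One ball is now in the middle bay at (.535,-.071) and one in the far bay at (.655,-.075); both cameras agree. That makes 3/1/1, so I'll set the shaker down.

```bash
python3 -m creep '[[10,0,0.1,0.4,-1,0,0],[10,0,0.3,0.6,-2.5,0,0],[10,0,0.5,0.5,-3,0,0],[10,-0.2,0.7,0.4,-3,0,0],[10,-0.3,0.8,0.1,-3,0,0],[10,-0.4,0.8,0,-3,0,0],[10,-0.4,0.8,0,-3,0,0],[10,-0.4,0.8,0,-0.8,0,0]]' |grep -E 'time|tcp|contact|rot'; python3 -m creep '[[10,-0.4,0.8,0,0,0,0],[10,-0.3,0.8,-0.2,0,0,0],[10,-0.3,0.7,-0.5,0,0,0],[10,-0.1,0.6,-0.6,0,0,0],[10,0,0.4,-0.6,0,0,0],[10,0,0.2,-0.6,0,0,0],[10,0,0,-0.4,0,0,0],[10,0,0,0,0,0,0]]' |grep -E 'time|tcp|contact|rot'
python3 - <<'E'
from sk import *
c=capture("side"); s=r.get_state(); f=c["frame"].astype(int); M0,o0=shk(s["tcp_pos"],s["eef_rot"]); g=o0+M0@[0,0,.105]
for dp in(-6,-3,0,3,6):
    M=Ro.from_rotvec([dp,0,0],degrees=True).as_matrix()@M0; o=g-M@[0,0,.105]
    print(dp,[(proj(c,o+M@(np.array(p)/1000))).round(1).tolist() for p in((-62,0,0),(-62,0,60))])
u,v=proj(c,o0+M0@[-.062,0,.03]).astype(int); print(u,v,[(v+i,f[v+i,u].tolist()) for i in range(-22,30)])
E
```

```text
time_s: 45.93
tcp_pos: [0.5563, 0.1553, 0.1947]
eef_rot: [179.8, -0.2, -0.3]
contact_force: [0.6, -0.4, -3.9]
time_s: 46.6
tcp_pos: [0.5281, 0.2403, 0.1197]
eef_rot: [179.8, 0.1, -0.4]
contact_force: [0.2, 0.2, -2.6]
-6 [[261.9, 301.8], [260.0, 290.4]]
-3 [[261.1, 303.1], [259.6, 290.6]]
0 [[260.4, 304.3], [259.2, 290.7]]
3 [[259.6, 305.4], [258.8, 290.7]]
6 [[258.8, 306.3], [258.5, 290.6]]
259 297 [(np.int64(275), [173, 162, 143]), (np.int64(276), [195, 181, 159]), (np.int64(277), [199, 184, 162]), (np.int64(278), [164, 153, 137]), (np.int64(279), [101, 95, 92]), (np.int64(280), [95, 89, 88]), (np.int64(281), [95, 90, 89]), (np.int64(282), [107, 99, 97]), (np.int64(283), [169, 159, 154]), (np.int64(284), [200, 187, 181]), (np.int64(285), [192, 180, 174]), (np.int64(286), [198, 186, 182]), (np.int64(287), [203, 191, 184]), (np.int64(288), [202, 188, 184]), (np.int64(289), [202, 189, 184]), (np.int64(290), [201, 188, 183]), (np.int64(291), [181, 170, 165]), (np.int64(292), [144, 137, 134]), (np.int64(293), [112, 107, 106]), (np.int64(294), [109, 105, 103]), (np.int64(295), [111, 105, 
[... 337 characters left out ...]
, 82]), (np.int64(306), [171, 104, 50]), (np.int64(307), [209, 129, 63]), (np.int64(308), [202, 124, 63]), (np.int64(309), [201, 124, 64]), (np.int64(310), [203, 126, 64]), (np.int64(311), [203, 126, 64]), (np.int64(312), [201, 123, 62]), (np.int64(313), [200, 124, 63]), (np.int64(314), [197, 120, 62]), (np.int64(315), [198, 124, 63]), (np.int64(316), [198, 122, 62]), (np.int64(317), [200, 126, 65]), (np.int64(318), [201, 123, 64]), (np.int64(319), [200, 123, 62]), (np.int64(320), [199, 124, 62]), (np.int64(321), [199, 123, 64]), (np.int64(322), [193, 120, 61]), (np.int64(323), [211, 131, 66]), (np.int64(324), [221, 137, 71]), (np.int64(325), [207, 127, 66]), (np.int64(326), [202, 124, 65])]
```

```bash
python3 -m creep '[[10,0,0,-0.4,0,0,0],[10,0,0,-0.4,0,0,0],[10,0,0,-0.25,0,0,0],[10,0,0,-0.1,0,0,0],[10,0,0,-0.05,0,0,0],[10,0,0,0,0,0,0]]' |grep -E 'time|tcp|contact'; python3 -m creep '[[10,0,0,-0.04,0,0,0],[10,0,0,-0.04,0,0,0],[10,0,0,0,0,0,0]]' |grep -E 'time|tcp|contact'
```

```text
time_s: 47.15
tcp_pos: [0.5297, 0.2407, 0.0918]
contact_force: [0.1, -0.3, -2.7]
time_s: 47.4
tcp_pos: [0.5297, 0.241, 0.0902]
contact_force: [-0.6, -0.2, -1.6]
```

```bash
python3 -m creep '[[10,0,0,-0.05,0,0,0],[10,0,0,-0.05,0,0,0],[10,0,0,-0.03,0,0,0],[10,0,0,0,0,0,0]]' |grep -E 'time|tcp|contact'; python3 -m creep '[[10,0,0,-0.03,0,0,0],[10,0,0,0,0,0,0]]' |grep -E 'time|tcp|contact'
```

```text
time_s: 47.73
tcp_pos: [0.5299, 0.2411, 0.0875]
contact_force: [-0.9, -0.5, 3.3]
time_s: 47.9
tcp_pos: [0.5299, 0.2411, 0.0874]
contact_force: [-3.5, -0.1, 10.3]
```

```bash
python3 -m creep '[[30,0,0,0.03,0,0,0],[36,0,0,0,0,0,0],[44,0,0,0,0,0,0],[56,0,0,0,0,0,0],[70,0,0,0,0,0,0],[80,0,0,0,0,0,0],[80,0,0,0,0,0,0],[80,0,0,0,0,0,0]]' |grep -E 'time|tcp|contact|width'; python3 -m creep '[[80,0,0,0.2,0,0,0],[80,0,0,0.5,0,0,0],[80,0,0,0.8,0,0,0],[80,0,0,1,0,0,0],[80,0,0,1,0,0,0],[80,0,0,1,0,0,0],[80,0,0.5,0.8,0,0,0],[80,-0.3,0.8,0.3,0,0,0]]' |grep -E 'time|tcp|contact|width'; python3 -m creep '[[80,-0.4,1,0,0,0,0],[80,-0.4,1,0,0,0,0],[80,-0.4,1,0,0,0,0],[80,-0.4,1,0,0,0,0],[80,-0.4,1,0,0,0,0],[80,-0.3,0.8,0,0,0,0],[80,0,0.3,0,0,0,0],[80,0,0,0,0,0,0]]' |grep -E 'time|tcp|contact|width'; python3 balls.py
python3 - <<'E'
from fit import *
for n in("top","side"):
    c=capture(n); f=c["frame"].astype(int); cv2.imwrite(f"pics/end_{n}.png",c["frame"][:,:,::-1])
    q=np.array([proj(c,p) for p in W(box(-.06,.06,-.05,.05,.0,.125),[.53,.241,-90])]); l,t=q.min(0).astype(int)-4; R,b=q.max(0).astype(int)+4
    m=((f[...,0]>70)&(f[...,1]<.33*f[...,0])&(f[...,2]<.4*f[...,0])); k=np.zeros_like(m);k[t:b,l:R]=1
    B=BAR+[box(-.012,.012,y,y+.006,.05,.1) for y in(-.041,.035)]
    print(n,fit([(c,(m&k).astype(np.float32))],B,[.53,.241,-90],[.006,.006,4]))
    for d in search_frame(c,"shaker")[:2]: print(n,d["conf"],np.round(d["bbox"]))
E
```

```text
time_s: 48.57
tcp_pos: [0.5296, 0.2408, 0.0867]
contact_force: [0.0, 0.8, -0.8]
gripper_width: 0.0704
time_s: 49.23
tcp_pos: [0.524, 0.2733, 0.2311]
contact_force: [0.8, 0.7, 0.4]
gripper_width: 0.0801
time_s: 49.9
tcp_pos: [0.4642, 0.4274, 0.2268]
contact_force: [-0.4, -1.4, -0.1]
gripper_width: 0.0801
side blob [  93   49 2609] [286. 214.] [ 0.559 -0.02 ]
top blob [ 8  9 61] [312. 181.] [ 0.667 -0.074]
top blob [ 9  8 58] [312. 222.] [ 0.536 -0.071]
top blob [ 9  9 62] [312. 235.] [ 0.498 -0.07 ]
top blob [ 18  13 127] [308. 243.] [ 0.473 -0.057]
top net 0.59 [298. 234. 307. 247.] [ 0.482 -0.041]
top net 0.59 [309. 175. 314. 184.] [ 0.67  -0.073]
top net 0.49 [308. 244. 316. 248.] [ 0.464 -0.071]
top net 0.48 [310. 230. 318. 243.] [ 0.492 -0.076]
top (array([  0.5298,   0.242 , -89.7507]), np.float64(-0.8418201804161072))
top 0.65 [186. 210. 227. 238.]
side (array([  0.5319,   0.2295, -82.8725]), np.float64(-0.011088010855019093))
```

```bash
python3 -c "
from plant import close_job
print(close_job())"
```

```text
the job is handed in; nothing more can be done
None
```

All five balls are in the red tray, three in the near bay and one each in the middle and far bays, and the empty shaker stands released on the bench; the balls came out too early on the first pour, so I scooped two back up with the shaker and poured them again, with the last check from the top camera only.

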